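# Unbolt the keeper and stow the steel tin

### The arm

A 6-joint arm with a two-finger parallel gripper is mounted at the origin on a cart in front of the work surface, level with it; the furniture and walls round the work are solid. World frame = base frame: x ahead of the robot, y to its left, z up, the work surface at z = 0. Lengths are in m, angles in degrees, forces in N, time in s.
With the tool pointing down it reaches from about 0.3 to 0.75 m from the base axis. Payload 8.5 kg.
Tool frame: the origin (TCP) lies between the finger pads; the fingertips stand 19 mm ahead of it and the grasp point (between the pads) is the TCP; z points along the fingers, y is the direction in which the jaws open and shut (so a half turn about z gives the same grasp; the last joint's range is limited). The gripper opens to 85 mm and grips with 20 to 120 N. Pads are 22 mm wide; open, the fingers measure 114 mm over their backs; the gripper's body (76 mm by 85 mm) begins 54 mm behind the grasp point. The pads swing forward as they close: fully open they stand 13 mm farther back than shut.
Start: joints at [-82.007, 21.807, 74.336, -0, 83.858, -12.336], TCP at [0.191, -0.516, 0.221] pointing down, gripper open.
Joint ranges: [-178.18, 178.18], [-50.72, 133.34], [12.68, 142.11], [-81.47, 261.47], [9.98, 163.14], [-165.26, 165.26]. Speed limits (degrees/s): [136.94, 136.94, 180, 180, 180, 180].

### API

Orientations are given as a 3x3 rotation matrix whose columns are the frame's x, y, z axes.
In Python, from rig import env gives the robot as it stands.
- The arm moves only by the shell command python3 -m pendant 'ROWS' [OPENING] [FORCE]. ROWS is JSON, a list of rows, each a list of 2 entries, a list of its own where there are three numbers: the shift along the tool's x, y, z scaled (see below), then the turn, a rotation vector about the tool's x, y, z scaled (see below). A call has 1 to 20 rows; each row shifts and turns the commanded pose from where the row before left it, along the tool's axes as they then stand; what a row does not reach is not made up. The controller multiplies each number of a shift by 0.1 m and each number of a turn by pi/2 rad. A row lasts 1/8 s, in which the tool goes at most 62.5 mm and 10.7 degrees, less where a joint would pass 70% of its speed; a pose out of reach is approached as far as the arm can. A call with a number of a shift or a turn outside -1 to 1 is refused whole. A call with a gripper value outside its range is refused whole. OPENING is the gripper command: -1 is shut, 1 is fully open, values between are in proportion, set as the call begins (- or left out, the last holds). The fingers move at their own pace and stop on an object; FORCE is the grip in N (left out, the last holds). Time passes only in rows, so rows that do not move let the fingers close. It gives the time, the measured TCP pose, the force and the opening at its end, in the units of the state.
- env.observe(): the state, without advancing time (a new reading comes with each control period).
- env.get_image(name): name is "side" or "top" or "wrist"; returns a dict with "image" (384x512x3 uint8, red, green, blue), "K" (3x3 intrinsics, pixels), "distortion" ([k1, k2, p1, p2, k3] as OpenCV has them; the pictures are not rectified), "R" (3x3) and "t" (3): a world point X has camera coordinates R X + t. Camera axes: x right, y down, z forward; pixel columns grow to the right and rows downward; lengths in m; the calibration is good to about 2 mm. A picture is of the moment at which its call begins. There is no depth.
- env.close_job(): hands the job in, once; it reports no verdict.
The state is a dict: "time_s": time; "q": joint angles; "qvel": joint speeds; "joint_efforts": joint torques, N m; "position": TCP position; "tool_rot": TCP orientation; "ft_force": force on the tool from outside, world axes, zero at the start; "wrist_torque": the same for the moment, N m; "grip_width": finger opening in m.
Only numpy, scipy, OpenCV 4.12 (cv2) and the standard library are available. Lean on these libraries where they do the work, as an engineer would, in place of code of your own. Each camera call takes 0.05 s, during which the arm holds its last target.

### The job

Put the steel tin away in the closed compartment of the wooden two-compartment keeper. Draw the small bolt on the keeper's front fully back to free the sliding cover, slide the cover all the way open, then lower the tin, upright and without dropping it, into the compartment that the cover had closed, so that it stands flat on the floor there with a broad face toward the keeper's front. Leave the other things where they are.

Things in the scene. Friction and masses are not known exactly. Their poses are not given: they have to be found in the camera images.
- keeper: fixed wooden box 136 (x) x 182 (y) x 106 mm high, top open, origin at the centre of its underside, front = -x face; walls, floor and the partition at y = 0 are 8 mm thick. Two compartments, each 120 (x) x 79 (y) mm inside: the -y one is shut by the cover at the start, the +y one is open and holds a small carton. Steel rails along the front and back rims rise to 121 mm
- cover (a joint): travel in m of the sliding cover (wooden panel 130 x 92 x 8 mm, underside 107 mm above the worktop) along the keeper's +y; 0 = shut, over the -y compartment; 0.088 = end of travel, over the +y one, the -y one then fully open. It moves no more than about 4 mm until the bolt is drawn. About 2 N of friction, no spring
- cover_grip (a point): point in the cover's upright wooden grip bar, 131 mm above the worktop, at the middle of its length and thickness; the bar is 50 mm along the keeper's x, 12 mm along y, from 115 to 144 mm high. Moves with the cover; axes as the keeper's
- bolt (a joint): travel in m of the bolt along the keeper's -x (out of the front); 0 = shut (its tongue crosses the cover's path), 0.030 = fully drawn, at its stop. It holds the cover until drawn about 0.024. About 2 N of friction, no spring, stays where it is left
- bolt_grip (a point): point in the bolt's upright dark thumb piece, 131 mm above the worktop, at its centre in plan; the piece is 14 mm along the keeper's x, 12 mm along y, from 115 to 144 mm high, and stands in front of the keeper's front rail (rail 121 mm high; guide cheeks beside the bolt 118 mm). Moves with the bolt; axes as the keeper's
- bay_floor (a point): centre of the floor (8 mm above the worktop) of the -y compartment, where the tin is to stand; axes as the keeper's
- tin: upright steel tin 46 (x) x 67 (y) x 80 mm, 0.18 to 0.3 kg, origin under its centre. In the holder only its narrow sides (67 mm apart) can be gripped; in the compartment (67 mm side along the keeper's y, 6 mm spare each side, rim 18 mm above its top) only its broad faces (46 mm apart) leave room for fingers. So set it down on the worktop between and grip it afresh
- holder: fixed wooden holder, base 146 (x) x 60 (y) x 8 mm, origin under its centre; three upright boards 9 mm thick at x = -66, 0, +66 mm, 60 mm long in y, tops 85 mm above the worktop. Two slots 57 mm wide at x = -33 and +33 mm, open at both y ends; the tin stands in one (either), a jar in the other, on the base (8 mm up)
- jar_1: spice jar, 42 mm diameter, 108 mm high, standing in the other slot of the holder; origin at the centre of its underside; leave it
- jar_2: a second such jar, standing on the worktop at the back, right of the kettle; leave it
- green_box: small carton 107 x 55 x 52 mm lying in the keeper's +y compartment, origin at the centre of its underside; leave it
- tea_box: small carton 102 x 53 x 60 mm lying at the back, left of the kettle, origin at the centre of its underside; leave it
Not all that is in view belongs to the job. There is more than one size of the tin; the job needs the larger.

How it is judged:
By the outcome, as a careful person would: the job done as asked, in the order asked, and still so for the second after the job is handed in, with the robot touching nothing.
It also fails if it takes over 72 s, if anything falls off the work surface, if the arm or the gripper's body presses on something with over 40 N, if the wrist force passes 120 N, or if a joint passes its speed limit or range.

## Working session

There is one attempt and no reset: what is moved stays moved. The work goes in short steps, Python scripts to look and compute and a shell command to move; the robot and the scene stay as the last step left them, time stands still between calls to the robot, and variables do not carry over. Pictures are saved under pics/ and viewed, and the job is handed in when it is done.

```bash
ls; mkdir -p pics; python3 - <<'E'
from rig import env
import cv2
s=env.observe(); print({k:s[k] for k in('time_s','position','tool_rot','ft_force','grip_width')})
for n in('side','top','wrist'):
    d=env.get_image(n); cv2.imwrite(f'pics/{n}0.png',d['image'][:,:,::-1]); print(n,d['K'],d['distortion'],d['R'],d['t'])
E
```

```text
pics
{'time_s': 0.0, 'position': array([ 0.19101987, -0.51542703,  0.21989602]), 'tool_rot': array([[ 9.37714849e-01,  3.47405842e-01, -2.04859999e-04],
       [ 3.47405755e-01, -9.37713746e-01,  1.47373352e-03],
       [ 3.19883596e-04, -1.45311135e-03, -9.99998893e-01]]), 'ft_force': array([-0.4930937 ,  0.20294309,  0.13173994]), 'grip_width': 0.08518214494419361}
side [[386.06326883   0.         264.5578095 ]
 [  0.         386.06326883 192.56440851]
 [  0.           0.           1.        ]] [0.02925316 0.         0.         0.         0.        ] [[-0.9837911  -0.17811283 -0.02075808]
 [-0.08213964  0.55051367 -0.83077541]
 [ 0.15939936 -0.81560439 -0.55622057]] [0.5591976  0.14235609 0.92941983]
top [[460.21593276   0.         256.92639219]
 [  0.         460.21593276 187.39950976]
 [  0.           0.           1.        ]] [-0.10628424  0.          0.          0.          0.        ] [[-4.92639392e-03 -9.99987242e-01 -1.11688809e-03]
 [-9.87855596e-01  5.04007502e-03 -1.55293013e-01]
 [ 1.55296661e-01  3.38289595e-04 -9.87867822e-01]] [-4.75075451e-04  6.11027993e-01  1.08376494e+00]
wrist [[339.49657012   0.         256.15154842]
 [  0.         339.49657012 189.35996211]
 [  0.           0.           1.        ]] [-0.08275802  0.          0.          0.          0.        ] [[ 0.34828254 -0.93738752 -0.00197475]
 [-0.89554679 -0.33335769  0.29473477]
 [-0.276939   -0.10088249 -0.95557706]] [-0.5494301  -0.03831039  0.37878359]
```

View pics/top0.png

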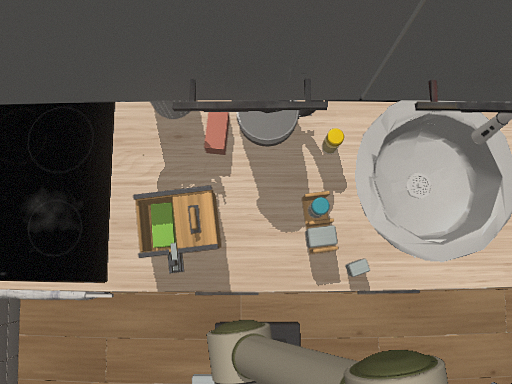

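View pics/side0.png

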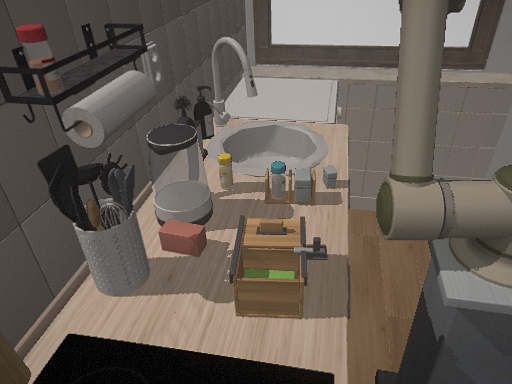

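View pics/wrist0.png

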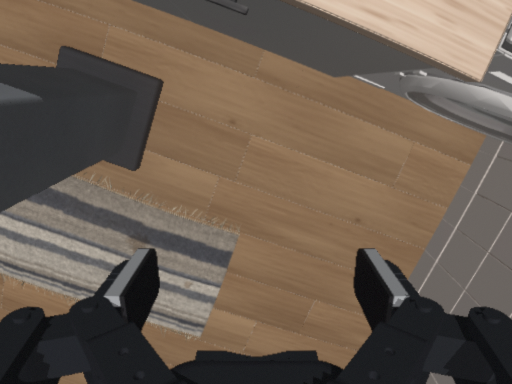

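The top view shows the keeper at about (177,221) with its cover to the right and the bolt at (174,256). The holder is at (320,220), with the tin at (321,237) and the jar at (320,206). The small decoy tin is at (358,268). Next I'll enlarge these areas.

```bash
cat > h.py <<'E'
import numpy as np, cv2
from rig import env
def ray(d,uv):
    p=cv2.undistortPoints(np.array(uv,float).reshape(-1,1,2),d['K'],np.array(d['distortion'])).reshape(-1,2)
    D=np.c_[p,np.ones(len(p))]@d['R']; C=-d['R'].T@d['t']; return C,D
def onz(d,uv,z):
    C,D=ray(d,uv); z=np.broadcast_to(z,len(D)); return C+D*((z-C[2])/D[:,2])[:,None]
def proj(d,X):
    r,_=cv2.Rodrigues(np.array(d['R'])); return cv2.projectPoints(np.array(X,float).reshape(-1,1,3),r,np.array(d['t']),d['K'],np.array(d['distortion']))[0].reshape(-1,2)
def crop(d,box,k,name):
    x0,y0,x1,y1=box; im=d['image'][y0:y1,x0:x1,::-1]; im=cv2.resize(im,None,fx=k,fy=k,interpolation=cv2.INTER_CUBIC)
    cv2.imwrite('pics/'+name,im)
E
python3 - <<'E'
from h import *
d=env.get_image('top'); crop(d,(125,175,230,280),5.7,'k.png'); crop(d,(290,180,380,285),5.7,'t.png')
d=env.get_image('side'); crop(d,(225,205,335,325),5,'ks.png');crop(d,(255,150,345,215),8,'ts.png')
E
```

```text
(no output)
```

View pics/k.png

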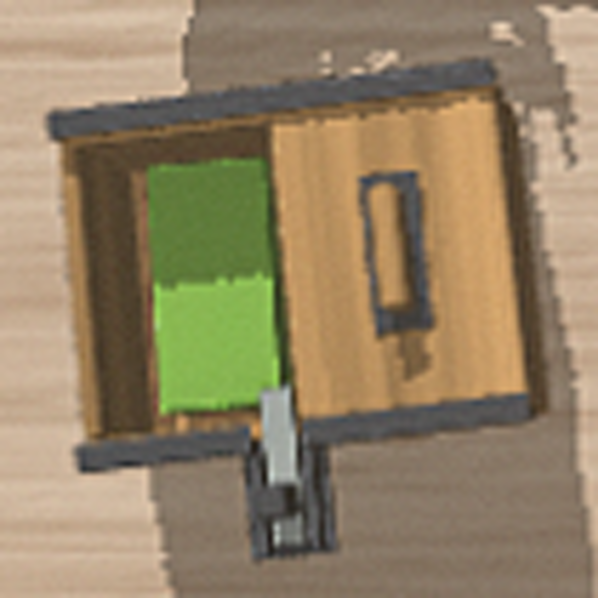

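View pics/t.png

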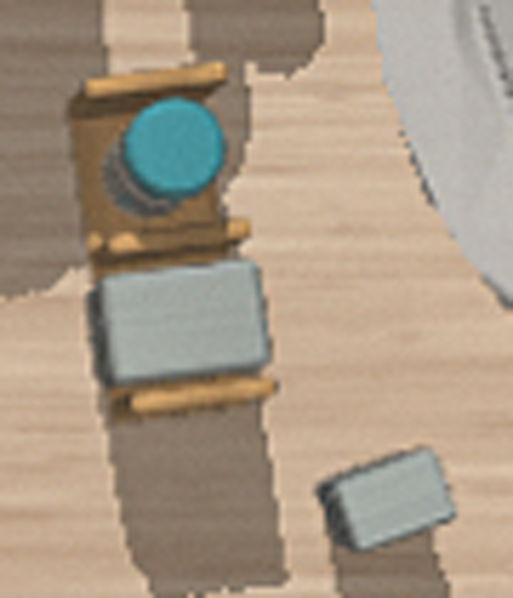

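View pics/ks.png

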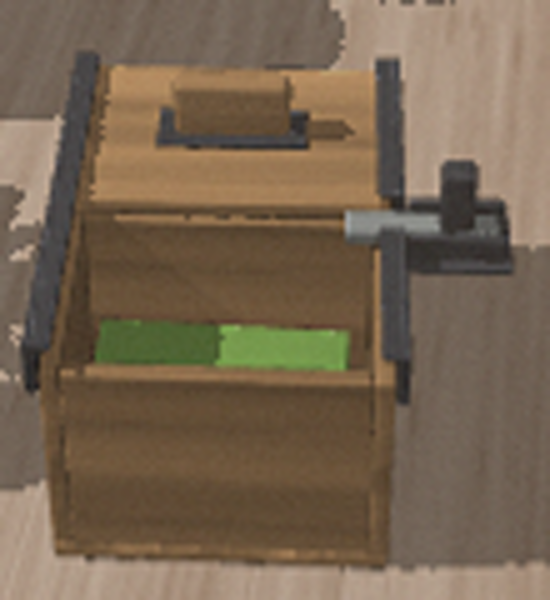

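View pics/ts.png

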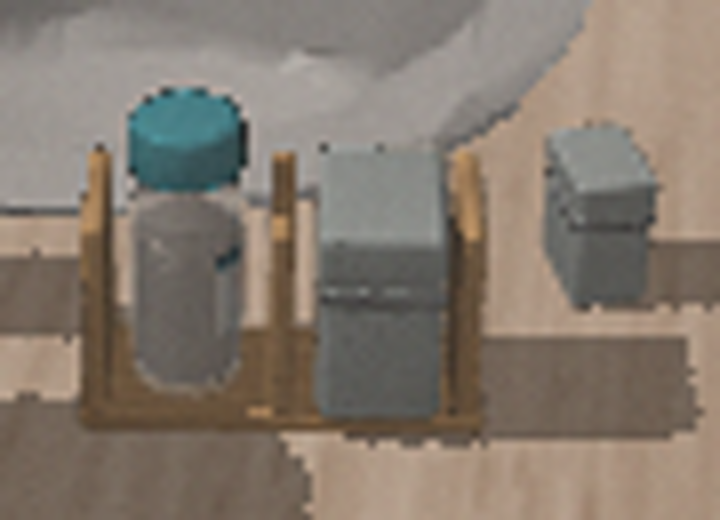

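```bash
python3 - <<'E'
from h import *
np.set_printoptions(precision=4,suppress=True)
d=env.get_image('top'); s=env.get_image('side')
print('C',ray(d,[[0,0]])[0],ray(s,[[0,0]])[0])
def f(c,x0,y0,k): return (np.array(c)+.5)/k-.5+[x0,y0]
K=lambda c:f(c,125,175,5.7); T=lambda c:f(c,290,180,5.7)
KS=lambda c:f(c,225,205,5); TS=lambda c:f(c,255,150,8)
r=onz(d,K([(50,112),(492,60),(80,470),(530,418)]),.121); print('rails',r, r.mean(0))
for a,b in((0,1),(2,3),(0,2),(1,3)):
    v=r[b]-r[a]; print(np.linalg.norm(v),np.degrees(np.arctan2(v[1],v[0])))
# cover plate top z .115
print('gripbar top',onz(d,K([(372,182),(399,180),(383,308),(411,304)]),.144))
print('bar frame z.115',onz(d,K([(360,178),(416,172),(377,332),(434,326)]),.116))
print('thumb top',onz(d,K([(260,487),(294,487),(260,517),(294,517)]),.144))
t=onz(d,T([(104,276),(254,260),(116,384),(269,364)]),.088);print('tin',t,t.mean(0))
for a,b in((0,1),(2,3),(0,2),(1,3)):
    v=t[b]-t[a]; print(np.linalg.norm(v),np.degrees(np.arctan2(v[1],v[0])))
b=onz(d,T([(85,88),(226,70),(90,245),(249,228),(130,400),(277,386)]),.085);print('boards',b)
print('side tin top', onz(s,TS([(325,150),(440,150),(447,245),(320,243)]),.088))
print('side thumb top', onz(s,KS([(443,162),(475,162)]),.144), 'bar',onz(s,KS([(180,70),(292,72),(292,82),(175,85)]),.144))
print('side rails',onz(s,KS([(78,52),(398,60),(410,360),(25,350)]),.121))
E
```

```text
C [ 0.4353 -0.0039  1.1655] [0.4137 0.7793 0.6468]
rails [[0.585  0.2821 0.121 ]
 [0.6054 0.1024 0.121 ]
 [0.4411 0.2653 0.121 ]
 [0.4617 0.0859 0.121 ]] [0.5233 0.1839 0.121 ]
0.18085323685670207 -83.52236526374566
0.18053801828925012 -83.45770170869494
0.1448221677287619 -173.3595103563409
0.1446178610761901 -173.48421169083434
gripbar top [[0.5533 0.1468 0.144 ]
 [0.5541 0.1361 0.144 ]
 [0.5039 0.1417 0.144 ]
 [0.5054 0.1307 0.144 ]]
bar frame z.115 [[0.5582 0.1558 0.116 ]
 [0.5606 0.1331 0.116 ]
 [0.4962 0.1479 0.116 ]
 [0.4985 0.1251 0.116 ]]
thumb top [[0.4346 0.1886 0.144 ]
 [0.4346 0.1754 0.144 ]
 [0.4231 0.1884 0.144 ]
 [0.4231 0.1752 0.144 ]]
tin [[ 0.5078 -0.1223  0.088 ]
 [ 0.5139 -0.1844  0.088 ]
 [ 0.4636 -0.1264  0.088 ]
 [ 0.4712 -0.1894  0.088 ]] [ 0.4891 -0.1556  0.088 ]
0.06241732403164705 -84.37570076965093
0.06353494321972794 -83.13357140741185
0.04438170857620486 -174.75924760931417
0.04301097735270028 -173.30249078829942
boards [[ 0.5863 -0.1164  0.085 ]
 [ 0.5935 -0.1755  0.085 ]
 [ 0.5208 -0.1171  0.085 ]
 [ 0.5274 -0.1832  0.085 ]
 [ 0.4571 -0.1323  0.085 ]
 [ 0.4623 -0.193   0.085 ]]
side tin top [[ 0.5093 -0.1759  0.088 ]
 [ 0.4688 -0.1817  0.088 ]
 [ 0.4611 -0.1181  0.088 ]
 [ 0.5039 -0.1132  0.088 ]]
side thumb top [[0.4337 0.184  0.144 ]
 [0.4212 0.182  0.144 ]] bar [[0.5484 0.1412 0.144 ]
 [0.5011 0.1353 0.144 ]
 [0.5002 0.1421 0.144 ]
 [0.5485 0.1516 0.144 ]]
side rails [[0.6026 0.1059 0.121 ]
 [0.4596 0.09   0.121 ]
 [0.4383 0.2703 0.121 ]
 [0.5799 0.2879 0.121 ]]
```

```bash
python3 -m pendant '[[[0,0,0],[0,0,0.076]],[[0,0,0],[0,0,0.076]],[[0.21,-0.445,0],[0,0,0]],[[0.21,-0.445,0],[0,0,0]],[[0.21,-0.445,0],[0,0,0]],[[0.21,-0.445,0],[0,0,0]],[[0.21,-0.445,0],[0,0,0]],[[0.21,-0.445,0],[0,0,0]],[[0.21,-0.445,0],[0,0,0]],[[0.21,-0.445,0],[0,0,0]],[[0.21,-0.445,0],[0,0,0]],[[0.21,-0.445,0],[0,0,0]],[[0.21,-0.445,0],[0,0,0]],[[0.21,-0.445,0],[0,0,0]],[[0.21,-0.445,0],[0,0,0]],[[0.21,-0.445,0],[0,0,0]],[[0.21,-0.445,0],[0,0,0]],[[0,0,0],[0,0,0]]]' 0.2
cat >> h.py <<'E'
def st():
    s=env.observe(); R=np.array(s['tool_rot']); print('t',s['time_s'],'p',np.round(s['position'],4),'yaw',round(np.degrees(np.arctan2(R[1,0],R[0,0])),2),'tilt',np.round(R[:2,2],4),'f',np.round(s['ft_force'],1),'w',round(s['grip_width'],4)); return s
def go(target,yaw=None):
    s=st(); R=np.array(s['tool_rot']); 
    if yaw is not None:
        c,n=np.cos(np.radians(yaw)),np.sin(np.radians(yaw)); Rt=np.array([[c,n,0],[n,-c,0],[0,0,-1.]])
        print('turn',np.round(cv2.Rodrigues(R.T@Rt)[0].ravel()/(np.pi/2),4)); 
    print('shift units',np.round(R.T@(np.array(target)-s['position'])/.1,3))
E
python3 - <<'E'
from h import *
st(); d=env.get_image('wrist'); crop(d,(0,0,512,384),1.5,'w1.png'); print(ray(d,[[256,190]]))
E
```

```text
time_s: 2.6
position: [0.4269, 0.186, 0.2202]
tool_rot: [[0.993, 0.12, -0.0], [0.12, -0.993, 0.0], [-0.0, -0.0, -1.0]]
ft_force: [0.5, 0.3, 0.1]
grip_width: 0.0511
t 2.6 p [0.4269 0.186  0.2202] yaw 6.87 tilt [-0.0002  0.0003] f [0.5 0.3 0.1] w 0.0511
(array([0.50199659, 0.19494668, 0.37232838]), array([[-0.29511523, -0.0345657 , -0.95483819]]))
```

View pics/w1.png

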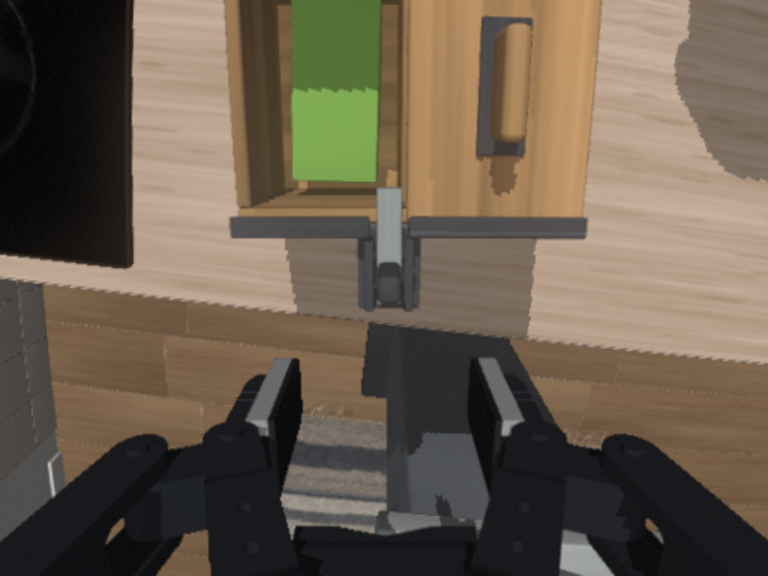

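```bash
python3 - <<'E'
from h import *
np.set_printoptions(precision=4,suppress=True)
d=env.get_image('wrist'); crop(d,(230,140,300,215),8,'w1b.png')
W=lambda c:(np.array(c)+.5)/1.5-.5
print(onz(d,W([(390,262),(390,303)]),.144)); print(onz(d,W([(231,218),(586,218),(231,237),(587,237)]),.121))
print('bar top',onz(d,W([(498,24),(531,24),(496,140),(526,140)]),.144))
E
```

```text
[[0.4425 0.1839 0.144 ]
 [0.4226 0.1815 0.144 ]]
[[0.4497 0.2648 0.121 ]
 [0.4712 0.0877 0.121 ]
 [0.44   0.2645 0.121 ]
 [0.4617 0.085  0.121 ]]
bar top [[0.5493 0.1519 0.144 ]
 [0.5513 0.1382 0.144 ]
 [0.5026 0.1448 0.144 ]
 [0.5044 0.1317 0.144 ]]
```

View pics/w1b.png

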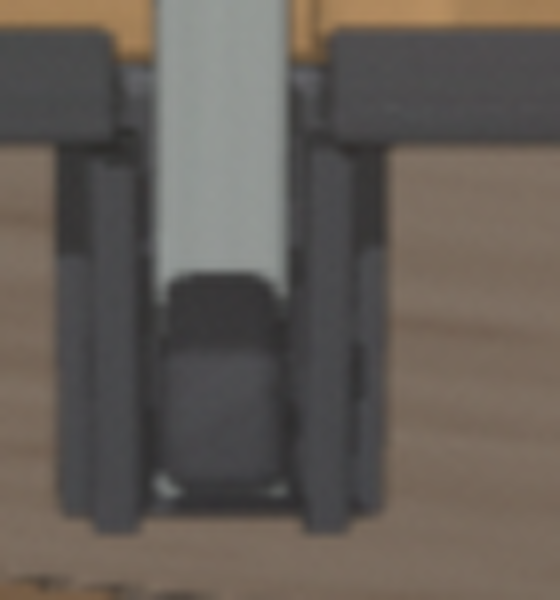

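```bash
python3 -m pendant '[[[0.028,0.024,0.2],[0,0,0]],[[0,0,0.25],[0,0,0]],[[0,0,0.25],[0,0,0]],[[0,0,0.08],[0,0,0]],[[0,0,0],[0,0,0]]]' 0.2 && python3 -m pendant '[[[0,0,0],[0,0,0]],[[0,0,0],[0,0,0]],[[0,0,0],[0,0,0]],[[0,0,0],[0,0,0]],[[0,0,0],[0,0,0]],[[0,0,0],[0,0,0]]]' -1 30
python3 - <<'E'
from h import *
st(); d=env.get_image('wrist'); crop(d,(0,0,512,384),1.5,'w2.png')
E
```

```text
time_s: 3.32
position: [0.4298, 0.1811, 0.1428]
tool_rot: [[0.993, 0.115, -0.0], [0.115, -0.993, -0.0], [-0.0, 0.0, -1.0]]
ft_force: [0.4, -0.5, 0.2]
grip_width: 0.0514
time_s: 4.08
position: [0.4297, 0.1817, 0.1425]
tool_rot: [[0.993, 0.116, 0.0], [0.116, -0.993, -0.0], [0.0, 0.0, -1.0]]
ft_force: [-0.5, 1.1, -0.2]
grip_width: 0.0002
t 4.075 p [0.4297 0.1817 0.1425] yaw 6.65 tilt [ 0. -0.] f [-0.5  1.1 -0.2] w 0.0002
```

View pics/w2.png

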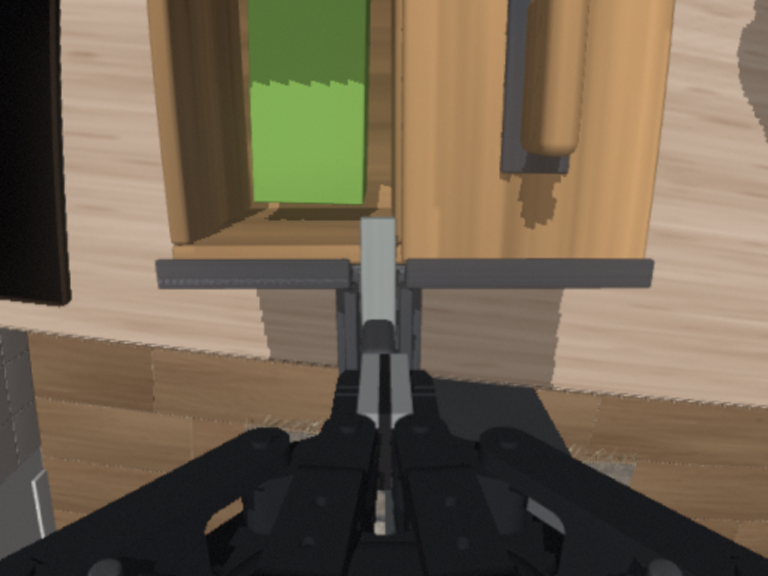

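```bash
python3 - <<'E'
from h import *
d=env.get_image('side'); crop(d,(230,170,350,260),6,'s2.png'); d=env.get_image('top'); crop(d,(125,175,230,280),5.7,'t2.png')
E
```

```text
(no output)
```

View pics/s2.png

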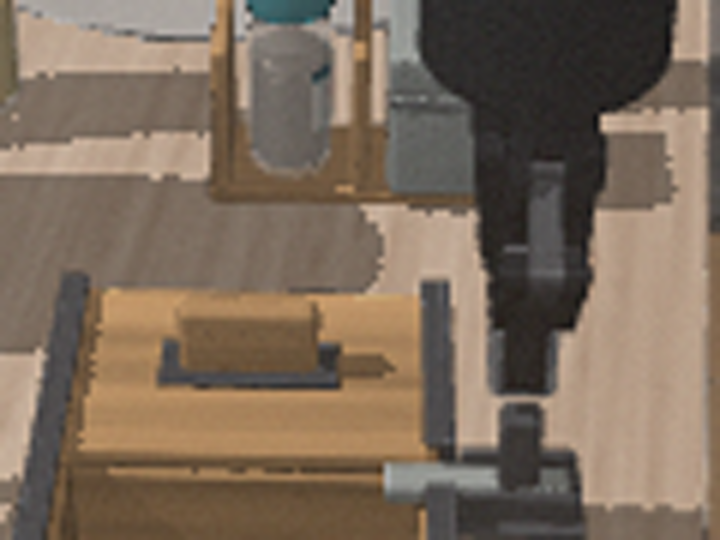

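```bash
python3 - <<'E'
from h import *
s=st(); p=s['position']; d=env.get_image('side'); w=env.get_image('wrist')
for dz in(0,-.01,-.019,-.03): 
    X=p+[0,0,dz]; print(dz,(proj(d,X)-[230,170])*6,proj(w,X)*1.5)
print('thumb', (proj(d,[[.4298,.184,.144],[.4298,.184,.115]])-[230,170])*6, proj(w,[[.4298,.184,.144]])*1.5)
E
```

```text
t 4.225 p [0.4297 0.1817 0.1425] yaw 6.65 tilt [-0.  0.] f [-0.1  0.3  0.1] w -0.0002
0 [[511.6257976  402.24872208]] [[384.03453048 366.7342626 ]]
-0.01 [[510.08444283 425.17491297]] [[384.0617372  353.85796191]]
-0.019 [[508.71727412 445.53324223]] [[384.0838681  343.38460641]]
-0.03 [[507.071477   470.06933802]] [[384.10831669 331.81511827]]
thumb [[511.14007275 403.28414236]
 [506.7292399  469.0944962 ]] [[377.05121058 367.81711688]]
```

View pics/t2.png

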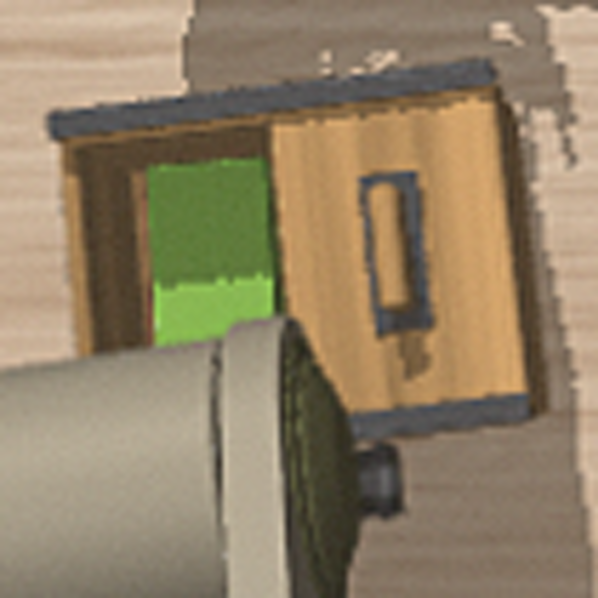

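```bash
python3 - <<'E'
from h import *
s=st(); p=s['position'];R=np.array(s['tool_rot']); d=env.get_image('side'); w=env.get_image('wrist'); crop(w,(215,200,300,270),8,'w3.png')
crop(d,(290,170,350,260),6,'s3.png')
for h in (-.01,0,.01,.019):
  for x in(-.011,.011):
    X=p+R@[x,0,h]; print(h,x,np.round((proj(w,X)-[215,200])*8),np.round((proj(d,X+R@[0,-.012,0])-[290,170])*6))
E
```

```text
t 4.325 p [0.4297 0.1817 0.1425] yaw 6.65 tilt [-0. -0.] f [-0.2  0.2 -0.1] w -0.0003
-0.01 -0.011 [[328. 597.]] [[189. 404.]]
-0.01 0.011 [[328. 260.]] [[121. 402.]]
0 -0.011 [[328. 513.]] [[187. 427.]]
0 0.011 [[328. 192.]] [[120. 425.]]
0.01 -0.011 [[328. 438.]] [[185. 450.]]
0.01 0.011 [[329. 131.]] [[118. 448.]]
0.019 -0.011 [[328. 376.]] [[184. 471.]]
0.019 0.011 [[329.  81.]] [[117. 469.]]
```

View pics/w3.png

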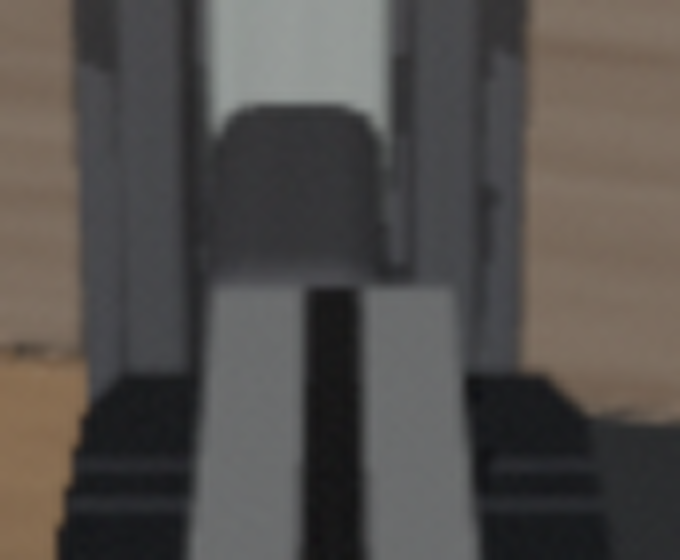

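View pics/s3.png

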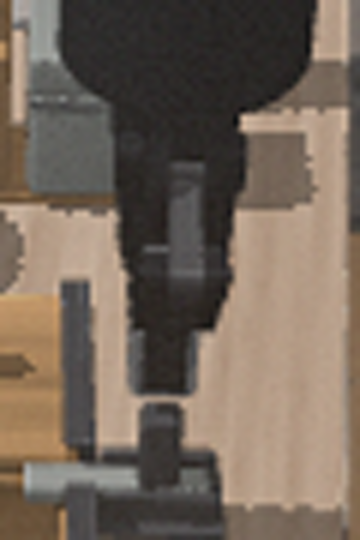

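The fingers closed above the thumb piece. In both the side and wrist views the fingertips sit about 13 mm above the reported TCP, not 19 mm below it. From here I'll take heights from the pictures, which puts the real grasp point at about TCP + 32 mm.

```bash
python3 -m pendant '[[[0,-0.025,0],[0,0,0]],[[0,0,0],[0,0,0]],[[0,0,0],[0,0,0]],[[0,0,0],[0,0,0]],[[0,0,0],[0,0,0]],[[0,0,0.1],[0,0,0]],[[0,0,0.1],[0,0,0]],[[0,0,0.1],[0,0,0]],[[0,0,0],[0,0,0]]]' 0.2
python3 - <<'E'
from h import *
st(); d=env.get_image('wrist'); crop(d,(0,0,512,384),1.5,'w4.png'); d=env.get_image('side');crop(d,(270,150,360,260),6,'s4.png')
E
```

```text
time_s: 5.55
position: [0.429, 0.1841, 0.1116]
tool_rot: [[0.993, 0.116, -0.002], [0.116, -0.993, -0.0], [-0.002, 0.0, -1.0]]
ft_force: [0.1, -1.0, -0.4]
grip_width: 0.0511
t 5.55 p [0.429  0.1841 0.1116] yaw 6.65 tilt [-0.002  -0.0003] f [ 0.1 -1.  -0.4] w 0.0511
```

View pics/w4.png

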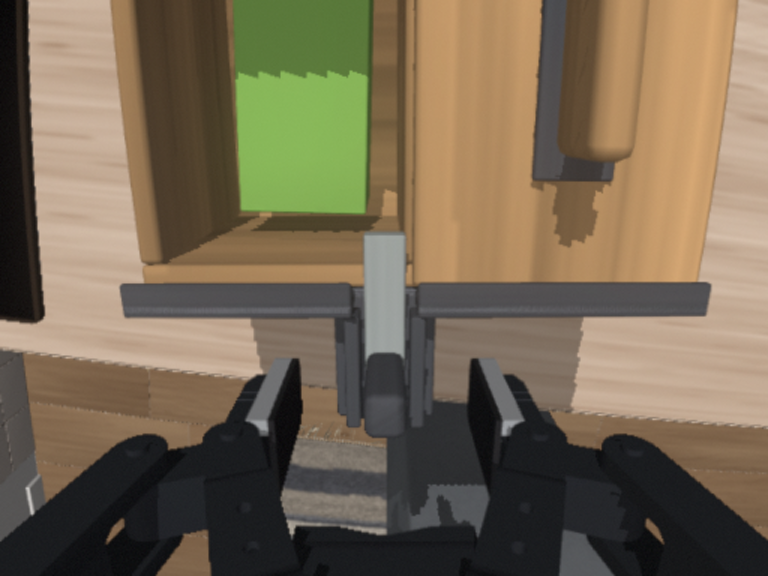

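View pics/s4.png

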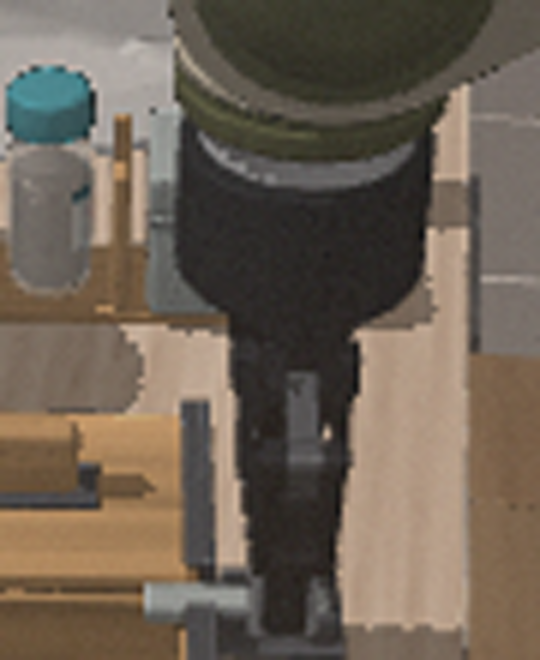

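```bash
python3 -m pendant '[[[0,0,0],[0,0,0]],[[0,0,0],[0,0,0]],[[0,0,0],[0,0,0]],[[0,0,0],[0,0,0]],[[0,0,0],[0,0,0]],[[0,0,0],[0,0,0]]]' -1 40
python3 - <<'E'
from h import *
st(); d=env.get_image('side');crop(d,(270,170,360,270),6,'s5.png')
E
```

```text
time_s: 6.4
position: [0.4296, 0.1842, 0.1128]
tool_rot: [[0.993, 0.116, 0.001], [0.116, -0.993, 0.0], [0.001, 0.0, -1.0]]
ft_force: [-0.8, -0.0, 6.1]
grip_width: 0.011
t 6.4 p [0.4296 0.1842 0.1128] yaw 6.65 tilt [0.0006 0.    ] f [-0.8 -0.   6.1] w 0.011
```

View pics/s5.png

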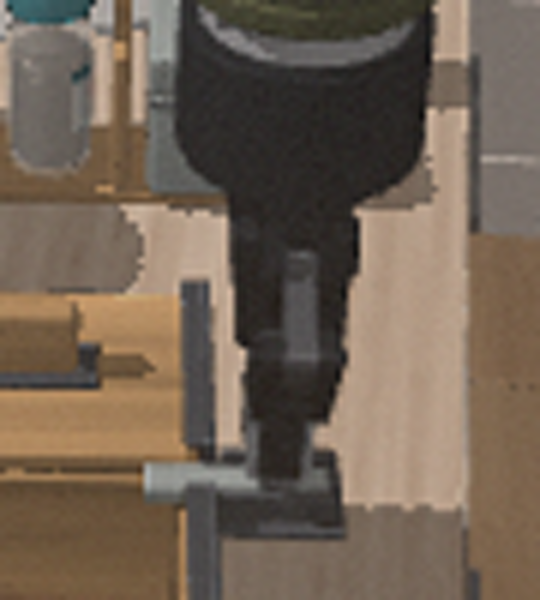

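```bash
python3 -m pendant '[[[0,0,-0.02],[0,0,0]],[[-0.04,0,0],[0,0,0]],[[-0.04,0,0],[0,0,0]],[[-0.04,0,0],[0,0,0]],[[-0.04,0,0],[0,0,0]],[[-0.04,0,0],[0,0,0]],[[-0.04,0,0],[0,0,0]],[[-0.04,0,0],[0,0,0]],[[-0.03,0,0],[0,0,0]],[[0,0,0],[0,0,0]],[[0,0,0],[0,0,0]]]' 
python3 - <<'E'
from h import *
st(); d=env.get_image('wrist'); crop(d,(0,0,512,384),1.5,'w6.png')
E
```

```text
time_s: 7.82
position: [0.4028, 0.1809, 0.1141]
tool_rot: [[0.993, 0.115, 0.009], [0.115, -0.993, 0.001], [0.009, -0.0, -1.0]]
ft_force: [25.0, 3.9, -40.2]
grip_width: 0.0105
t 7.825 p [0.4028 0.1809 0.1141] yaw 6.6 tilt [0.0091 0.0015] f [ 25.    3.9 -40.2] w 0.0105
```

View pics/w6.png

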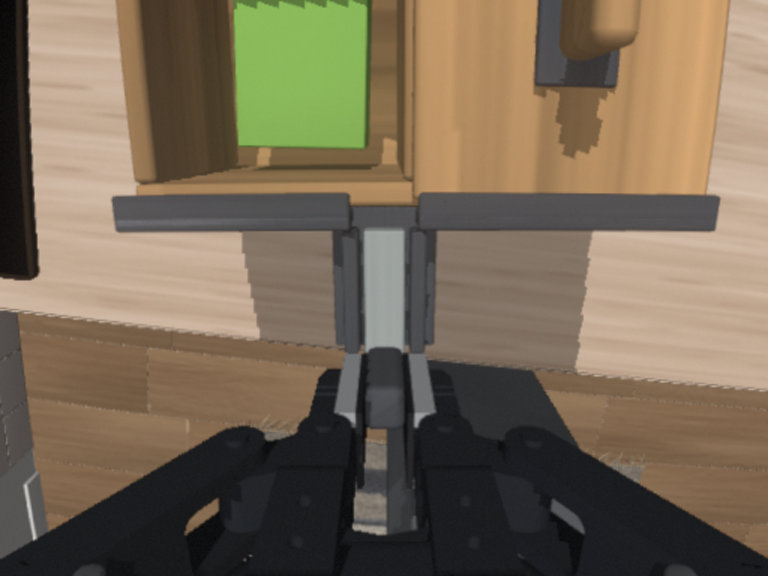

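```bash
python3 -m pendant '[[[0.03,0,0.02],[0,0,0]],[[0,0,0],[0,0,0]]]'; python3 -m pendant '[[[0,0,0],[0,0,0]],[[0,0,0],[0,0,0]],[[0,0,0],[0,0,0]],[[0,0,0],[0,0,0]]]' 0
python3 -m pendant '[[[0,0,-0.3],[0,0,0]],[[0,0,-0.3],[0,0,0]],[[0,0,-0.3],[0,0,0]],[[0,0,0],[0,0,0]]]'
python3 - <<'E'
from h import *
st(); d=env.get_image('wrist'); crop(d,(190,90,330,200),5.5,'w7.png')
d=env.get_image('side');crop(d,(270,190,350,280),6,'s7.png')
E
```

```text
time_s: 8.12
position: [0.4029, 0.181, 0.1138]
tool_rot: [[0.993, 0.116, 0.004], [0.116, -0.993, 0.0], [0.004, 0.0, -1.0]]
ft_force: [5.1, 0.1, -0.8]
grip_width: 0.0111
time_s: 8.62
position: [0.4015, 0.181, 0.1126]
tool_rot: [[0.993, 0.116, 0.0], [0.116, -0.993, 0.0], [0.0, -0.0, -1.0]]
ft_force: [-0.6, 0.3, 0.2]
grip_width: 0.0425
time_s: 9.12
position: [0.4024, 0.1811, 0.2042]
tool_rot: [[0.993, 0.116, 0.004], [0.116, -0.993, 0.001], [0.004, -0.0, -1.0]]
ft_force: [0.2, -1.0, 0.3]
grip_width: 0.0429
t 9.125 p [0.4024 0.1811 0.2042] yaw 6.65 tilt [0.004  0.0006] f [ 0.2 -1.   0.3] w 0.0429
```

View pics/w7.png

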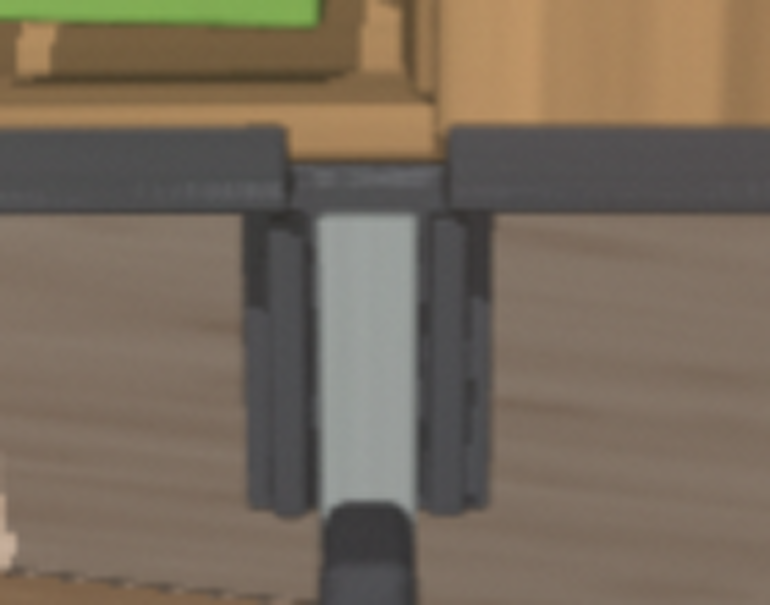

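View pics/s7.png

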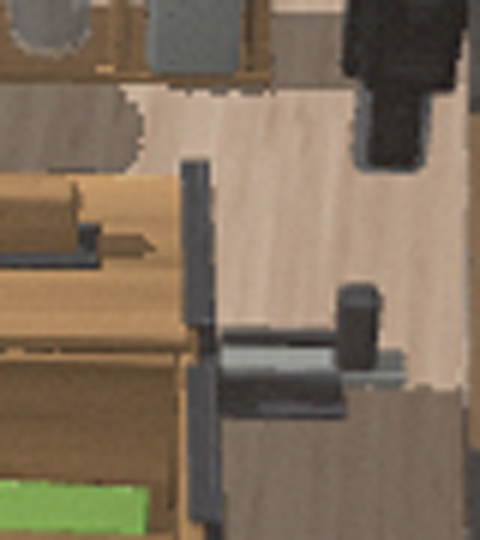

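```bash
python3 - <<'E'
from h import *
d=env.get_image('side'); a=onz(d,[[316.8,237.4],[329.8,237.5]],.144); print(a,np.linalg.norm(a[1]-a[0]))
w=env.get_image('wrist'); print(onz(w,[[190+367/5.5,90+563/5.5]],.144))
go([.528,.1405,.205],6.7)
E
```

```text
[[0.42661694 0.18407134 0.144     ]
 [0.40126607 0.18038285 0.144     ]] 0.02561779281514513
[[0.40975539 0.18145882 0.144     ]]
t 9.325 p [0.4011 0.1809 0.2016] yaw 6.65 tilt [-0.002  -0.0003] f [ 0.5 -1.   0.1] w 0.0428
turn [ 0.      0.0013 -0.0006]
shift units [ 1.213  0.548 -0.036]
```

```bash
python3 -m pendant '[[[0.15,0,0],[0,0,0]],[[0.14,0,0],[0,0,0]],[[0,0,0],[0,0,0]],[[0,0,0],[0,0,0]],[[0,0,0.3],[0,0,0]],[[0,0,0.3],[0,0,0]],[[0,0,0.23],[0,0,0]],[[0,0,0],[0,0,0]]]' -1; python3 -m pendant '[[[-0.05,0,0],[0,0,0]],[[-0.03,0,0],[0,0,0]],[[-0.02,0,0],[0,0,0]],[[0,0,0],[0,0,0]]]'
python3 - <<'E'
from h import *
d=env.get_image('wrist'); crop(d,(130,90,400,290),2.8,'w8.png')
E
```

```text
time_s: 10.32
position: [0.4295, 0.1842, 0.1186]
tool_rot: [[0.993, 0.116, -0.003], [0.116, -0.993, -0.0], [-0.003, 0.0, -1.0]]
ft_force: [0.2, -0.4, -0.9]
grip_width: -0.0002
time_s: 10.82
position: [0.4209, 0.1832, 0.12]
tool_rot: [[0.993, 0.116, 0.002], [0.116, -0.993, 0.0], [0.002, -0.0, -1.0]]
ft_force: [1.5, -0.5, 1.0]
grip_width: -0.0002
```

View pics/w8.png

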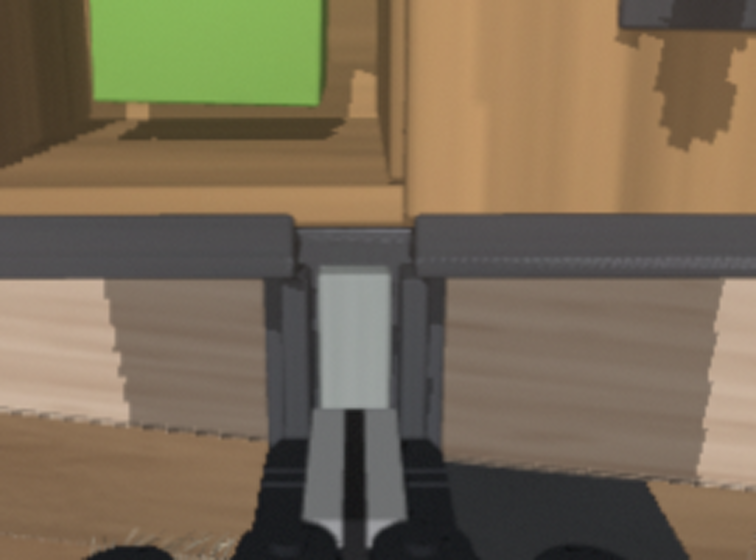

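Pads are behind the thumb. Now I'll push it to the stop in small steps while watching the force.

```bash
for i in 1 ; do python3 -m pendant '[[[-0.02,0,0],[0,0,0]],[[0,0,0],[0,0,0]]]';python3 -m pendant '[[[-0.02,0,0],[0,0,0]],[[0,0,0],[0,0,0]]]';python3 -m pendant '[[[-0.02,0,0],[0,0,0]],[[0,0,0],[0,0,0]]]'; python3 -m pendant '[[[-0.02,0,0],[0,0,0]],[[0,0,0],[0,0,0]]]'; done | grep -E "pos|force"
```

```text
position: [0.4207, 0.1831, 0.12]
ft_force: [9.0, 1.3, -4.0]
position: [0.4206, 0.1831, 0.1201]
ft_force: [16.7, 2.8, -9.0]
position: [0.4204, 0.1831, 0.1202]
ft_force: [24.2, 4.2, -15.8]
position: [0.4203, 0.183, 0.1204]
ft_force: [31.6, 5.8, -21.8]
```

```bash
python3 -m pendant '[[[0.09,0,0],[0,0,0]],[[0,0,-0.3],[0,0,0]],[[0,0,-0.3],[0,0,0]],[[0,0,0],[0,0,0]]]' 0
python3 - <<'E'
from h import *
go([.5275,.1405,.185],6.7)
E
```

```text
time_s: 12.38
position: [0.4219, 0.1834, 0.181]
tool_rot: [[0.993, 0.116, 0.003], [0.116, -0.993, 0.0], [0.003, -0.0, -1.0]]
ft_force: [-0.4, -0.5, -0.6]
grip_width: 0.0427
t 12.375 p [0.4219 0.1834 0.181 ] yaw 6.66 tilt [0.0028 0.0004] f [-0.4 -0.5 -0.6] w 0.0427
turn [-0.0001 -0.0018 -0.0005]
shift units [ 0.999  0.548 -0.037]
```

```bash
python3 -m pendant '[[[0.33,0.18,0],[0,0,0]],[[0.33,0.18,0],[0,0,0]],[[0.33,0.18,0],[0,0,0]],[[0,0,0],[0,0,0]],[[0,0,0],[0,0,0]]]' 0
python3 - <<'E'
from h import *
st(); d=env.get_image('wrist'); crop(d,(0,0,512,384),1.5,'w9.png');d=env.get_image('side');crop(d,(210,150,350,270),5,'s9.png')
E
```

```text
time_s: 13.0
position: [0.525, 0.1413, 0.1786]
tool_rot: [[0.993, 0.116, -0.002], [0.116, -0.993, 0.0], [-0.002, -0.0, -1.0]]
ft_force: [0.7, 0.9, 0.4]
grip_width: 0.0428
t 13.0 p [0.525  0.1413 0.1786] yaw 6.66 tilt [-0.0025  0.    ] f [0.7 0.9 0.4] w 0.0428
```

View pics/w9.png

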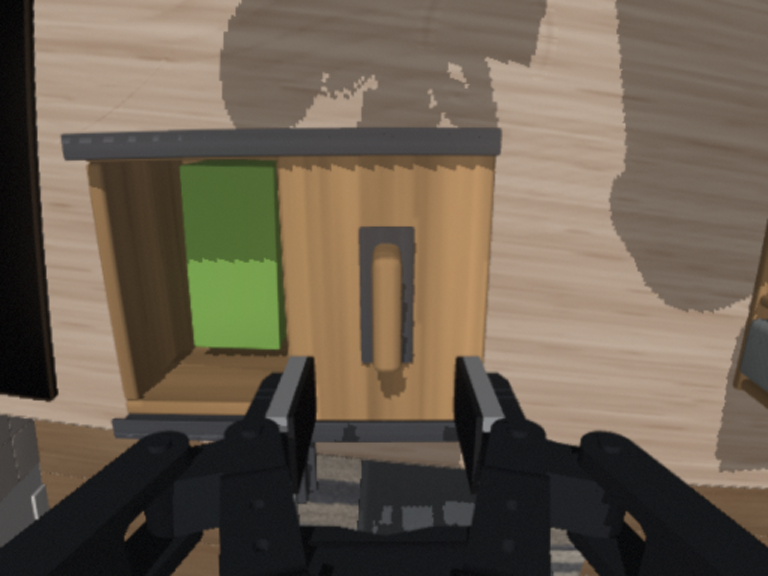

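View pics/s9.png

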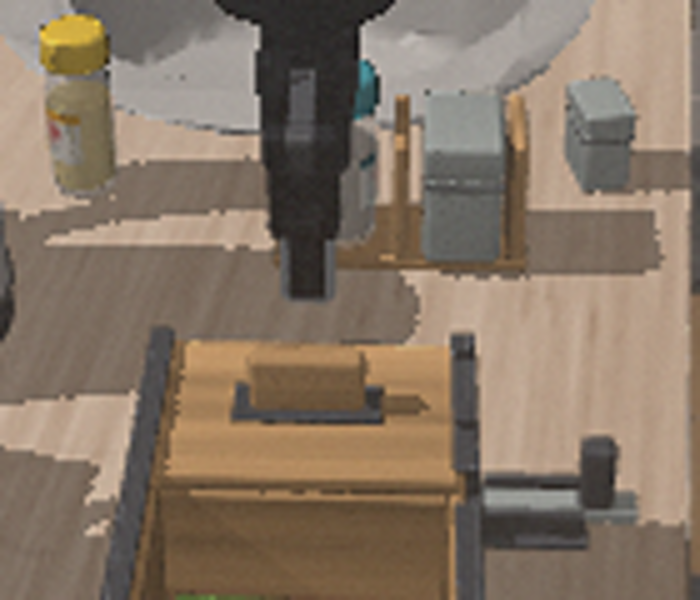

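```bash
python3 -m pendant '[[[0.02,0,0.3],[0,0,0]],[[0,0,0.2],[0,0,0]],[[0,0,0.11],[0,0,0]],[[0,0,0],[0,0,0]]]' 0;  python3 -m pendant '[[[0,0,0],[0,0,0]],[[0,0,0],[0,0,0]],[[0,0,0],[0,0,0]],[[0,0,0],[0,0,0]],[[0,0,0],[0,0,0]]]' -1 40
```

```text
time_s: 13.6
position: [0.5276, 0.1416, 0.1184]
tool_rot: [[0.993, 0.116, -0.001], [0.116, -0.993, 0.0], [-0.001, -0.0, -1.0]]
ft_force: [0.0, -0.1, 0.7]
grip_width: 0.0425
time_s: 14.22
position: [0.5284, 0.1414, 0.1195]
tool_rot: [[0.993, 0.116, 0.002], [0.116, -0.993, 0.0], [0.002, 0.0, -1.0]]
ft_force: [-2.0, 0.3, 6.1]
grip_width: 0.0108
```

```bash
python3 -m pendant '[[[0,-0.06,0],[0,0,0]],[[0,-0.06,0],[0,0,0]],[[0,-0.08,0],[0,0,0]],[[0,-0.08,0],[0,0,0]],[[0,-0.08,0],[0,0,0]],[[0,-0.08,0],[0,0,0]],[[0,-0.08,0],[0,0,0]],[[0,-0.08,0],[0,0,0]],[[0,-0.08,0],[0,0,0]],[[0,-0.08,0],[0,0,0]],[[0,-0.06,0],[0,0,0]],[[0,-0.04,0],[0,0,0]],[[0,0,0],[0,0,0]],[[0,0,0],[0,0,0]]]'
python3 -m pendant '[[[0,-0.03,0],[0,0,0]],[[0,0,0],[0,0,0]]]'
```

```text
time_s: 15.98
position: [0.5182, 0.2271, 0.1194]
tool_rot: [[0.993, 0.116, 0.001], [0.116, -0.993, 0.001], [0.001, -0.001, -1.0]]
ft_force: [-2.0, 0.1, 7.0]
grip_width: 0.0109
time_s: 16.23
position: [0.5181, 0.228, 0.1194]
tool_rot: [[0.993, 0.116, 0.001], [0.116, -0.993, -0.004], [0.001, 0.004, -1.0]]
ft_force: [-1.2, -9.9, 7.1]
grip_width: 0.011
```

```bash
python3 -m pendant '[[[0,-0.02,0],[0,0,0]],[[0,0,0],[0,0,0]]]'; python3 -m pendant '[[[0,0.02,0],[0,0,0]],[[0,0,0],[0,0,0]],[[0,0,0],[0,0,0]],[[0,0,0],[0,0,0]]]' 0;  python3 -m pendant '[[[0,0,-0.3],[0,0,0]],[[0,0,-0.3],[0,0,0]],[[0,0,-0.3],[0,0,0]],[[0,0,-0.1],[0,0,0]],[[0,0,0],[0,0,0]]]' 1
python3 - <<'E'
from h import *
st(); d=env.get_image('wrist'); crop(d,(0,0,512,384),1.5,'w10.png');d=env.get_image('side');crop(d,(210,150,350,270),5,'s10.png')
go([.489,-.153,.22],6.5)
E
```

```text
time_s: 16.48
position: [0.5181, 0.2281, 0.1194]
tool_rot: [[0.993, 0.115, 0.001], [0.115, -0.993, -0.007], [0.0, 0.007, -1.0]]
ft_force: [-1.6, -19.6, 8.5]
grip_width: 0.0111
time_s: 16.98
position: [0.5177, 0.2299, 0.1185]
tool_rot: [[0.993, 0.116, -0.0], [0.116, -0.993, 0.0], [-0.0, -0.0, -1.0]]
ft_force: [-0.6, 0.4, 0.3]
grip_width: 0.0426
time_s: 17.6
position: [0.5177, 0.2298, 0.2182]
tool_rot: [[0.993, 0.116, 0.0], [0.116, -0.993, 0.0], [0.0, -0.0, -1.0]]
ft_force: [-0.3, -0.3, 0.3]
grip_width: 0.0855
t 17.6 p [0.5177 0.2298 0.2182] yaw 6.65 tilt [0.0001 0.0001] f [-0.3 -0.3  0.3] w 0.0855
t 17.7 p [0.5173 0.2297 0.2172] yaw 6.65 tilt [-0.0022 -0.0004] f [ 1.   0.1 -0.2] w 0.0857
turn [0.0001 0.0014 0.0017]
shift units [-0.724  3.768 -0.026]
```

View pics/w10.png

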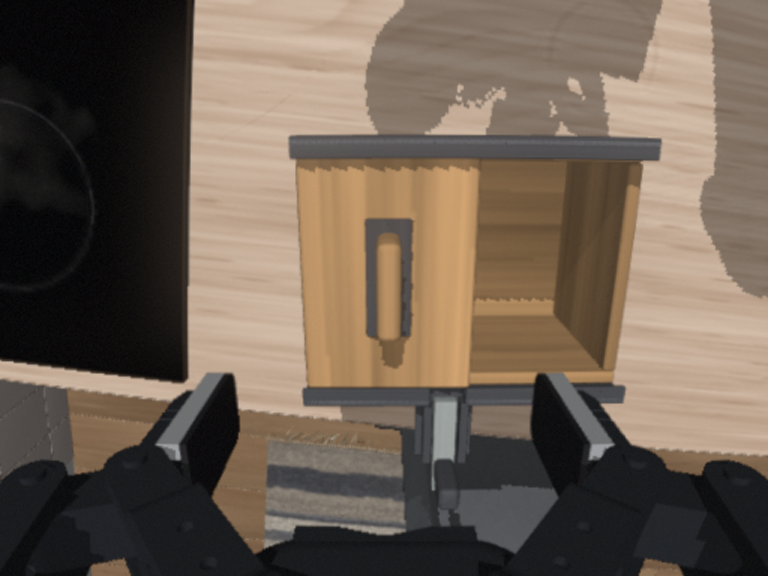

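View pics/s10.png

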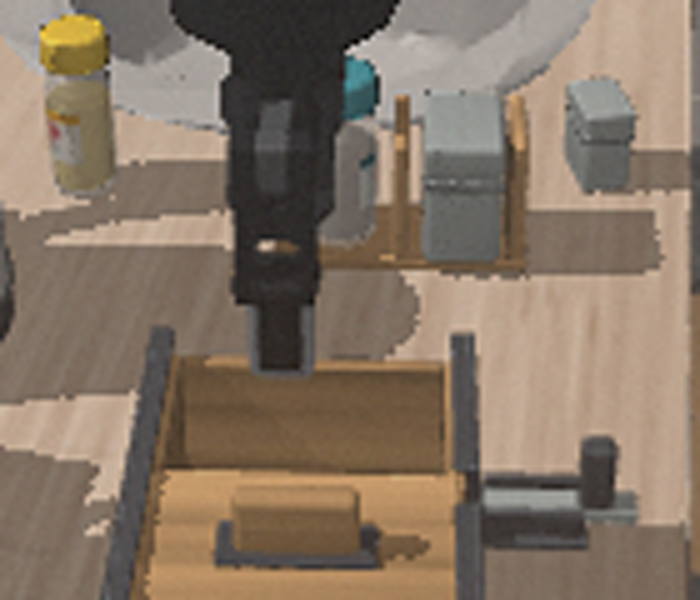

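```bash
python3 -m pendant '[[[-0.08,0.42,0],[0,0,0]],[[-0.08,0.42,0],[0,0,0]],[[-0.08,0.42,0],[0,0,0]],[[-0.08,0.42,0],[0,0,0]],[[-0.08,0.42,0],[0,0,0]],[[-0.08,0.42,0],[0,0,0]],[[-0.08,0.42,0],[0,0,0]],[[-0.08,0.42,0],[0,0,0]],[[-0.08,0.42,0],[0,0,0]],[[0,0,0],[0,0,0]],[[0,0,0],[0,0,0]]]'
python3 - <<'E'
from h import *
st(); d=env.get_image('wrist'); crop(d,(0,0,512,384),1.5,'w11.png');
np.set_printoptions(precision=4,suppress=True)
E
```

```text
time_s: 19.08
position: [0.4898, -0.1535, 0.2177]
tool_rot: [[0.993, 0.116, -0.001], [0.116, -0.993, 0.001], [-0.001, -0.001, -1.0]]
ft_force: [-0.2, 0.4, -1.1]
grip_width: 0.0855
t 19.075 p [ 0.4898 -0.1535  0.2177] yaw 6.64 tilt [-0.0014  0.0011] f [-0.2  0.4 -1.1] w 0.0855
```

View pics/w11.png

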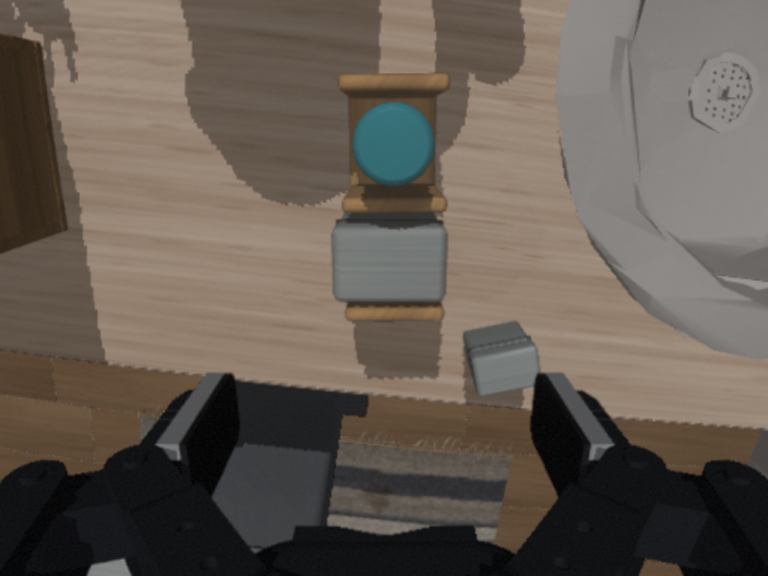

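```bash
python3 - <<'E'
from h import *
np.set_printoptions(precision=4,suppress=True)
d=env.get_image('wrist'); W=lambda c:(np.array(c)+.5)/1.5-.5
t=onz(d,W([(334,224),(447,224),(446,300),(334,300)]),.088);print(t,t.mean(0)); print(np.degrees(np.arctan2(*(t[0]-t[1])[[0,1]])),np.linalg.norm(t[0]-t[1]),np.linalg.norm(t[0]-t[3]))
print('boards',onz(d,W([(339,80),(448,80),(342,205),(446,205),(346,314),(442,314)]),.085))
print('small',onz(d,W([(470,350),(533,345),(538,385),(480,393),(464,332),(520,324)]),.05))
go([*t.mean(0)[:2],.15],6.6)
E
```

```text
[[ 0.51   -0.1221  0.088 ]
 [ 0.5175 -0.185   0.088 ]
 [ 0.4729 -0.1913  0.088 ]
 [ 0.4652 -0.1262  0.088 ]] [ 0.4914 -0.1562  0.088 ]
-6.774407600805576 0.06334264055185151 0.045038667723154825
boards [[ 0.5866 -0.1174  0.085 ]
 [ 0.5935 -0.1746  0.085 ]
 [ 0.5207 -0.1254  0.085 ]
 [ 0.5276 -0.1833  0.085 ]
 [ 0.4561 -0.1339  0.085 ]
 [ 0.4629 -0.1908  0.085 ]]
small [[ 0.4265 -0.2197  0.05  ]
 [ 0.4351 -0.2625  0.05  ]
 [ 0.4051 -0.2726  0.05  ]
 [ 0.3943 -0.2325  0.05  ]
 [ 0.4392 -0.2134  0.05  ]
 [ 0.4494 -0.2503  0.05  ]]
t 19.175 p [ 0.49   -0.153   0.2182] yaw 6.72 tilt [-0.0006  0.0006] f [-0.4  0.1 -0.2] w 0.0854
turn [-0.0004  0.0004  0.0013]
shift units [0.011 0.033 0.682]
```

```bash
python3 -m pendant '[[[0.01,0.03,0.3],[0,0,0]],[[0,0,0.3],[0,0,0]],[[0,0,0.3],[0,0,0]],[[0,0,0.3],[0,0,0]],[[0,0,0],[0,0,0]],[[0,0,0],[0,0,0]]]'
python3 - <<'E'
from h import *
st(); d=env.get_image('wrist'); crop(d,(0,0,512,384),1.5,'w12.png');d=env.get_image('side');crop(d,(230,100,360,210),5,'s12.png')
E
```

```text
time_s: 19.92
position: [0.492, -0.1567, 0.0997]
tool_rot: [[0.993, 0.117, 0.001], [0.117, -0.993, -0.001], [0.001, 0.001, -1.0]]
ft_force: [0.1, -0.3, 1.1]
grip_width: 0.0855
t 19.925 p [ 0.492  -0.1567  0.0997] yaw 6.7 tilt [ 0.0015 -0.0008] f [ 0.1 -0.3  1.1] w 0.0855
```

View pics/w12.png

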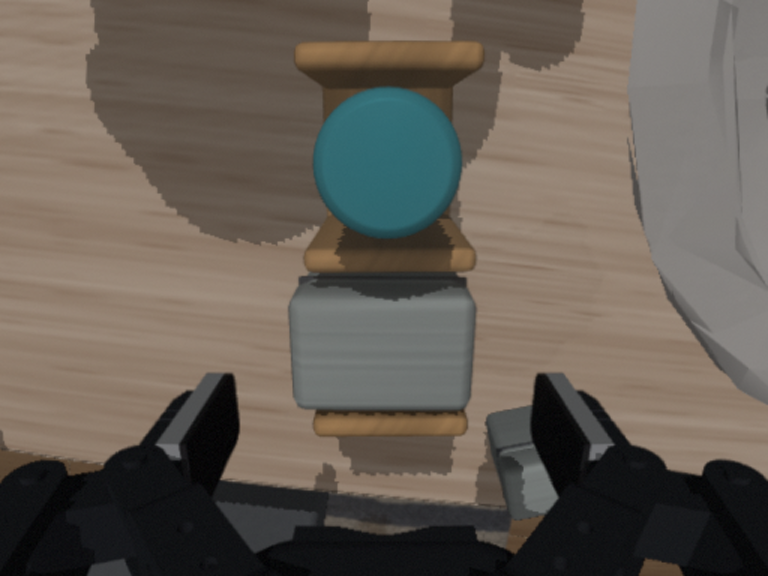

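View pics/s12.png

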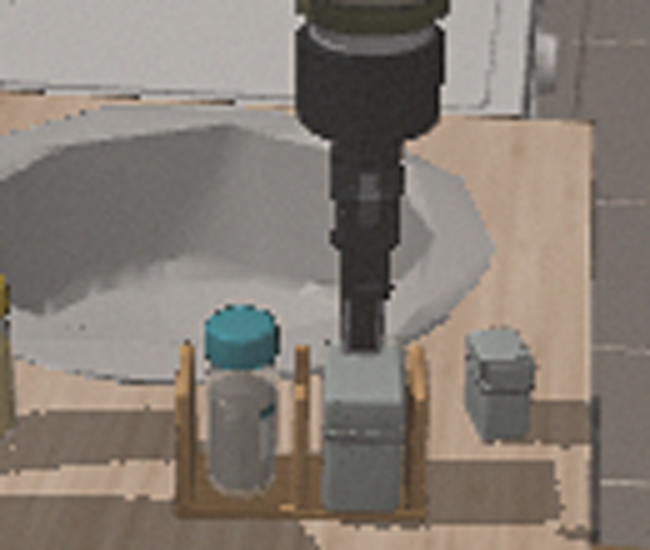

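```bash
python3 - <<'E'
from h import *
d=env.get_image('side'); C,D=ray(d,[[302.4,170.4]]); 
for y in(-.098,-.113): print(C+D[0]*((y-C[1])/D[0,1]))
E
```

```text
[ 0.48238394 -0.098       0.12880763]
[ 0.48355871 -0.113       0.11995012]
```

```bash
python3 -m pendant '[[[0,0,0.25],[0,0,0]],[[0,0,0.25],[0,0,0]],[[0,0,0.18],[0,0,0]],[[0,0,0],[0,0,0]]]';python3 -m pendant '[[[0,0,0],[0,0,0]],[[0,0,0],[0,0,0]],[[0,0,0],[0,0,0]],[[0,0,0],[0,0,0]],[[0,0,0],[0,0,0]]]' -1 50
python3 - <<'E'
from h import *
st(); d=env.get_image('wrist'); crop(d,(0,0,512,384),1.5,'w13.png');d=env.get_image('side');crop(d,(230,100,360,210),5,'s13.png')
E
```

```text
time_s: 20.58
position: [0.4911, -0.1568, 0.0303]
tool_rot: [[0.993, 0.116, -0.001], [0.116, -0.993, 0.001], [-0.001, -0.001, -1.0]]
ft_force: [0.4, -0.3, -0.4]
grip_width: 0.0851
time_s: 21.2
position: [0.492, -0.1572, 0.0318]
tool_rot: [[0.993, 0.116, 0.002], [0.116, -0.993, -0.001], [0.002, 0.001, -1.0]]
ft_force: [0.2, 0.6, 7.4]
grip_width: 0.0666
t 21.2 p [ 0.492  -0.1572  0.0318] yaw 6.65 tilt [ 0.0022 -0.001 ] f [0.2 0.6 7.4] w 0.0666
```

View pics/w13.png

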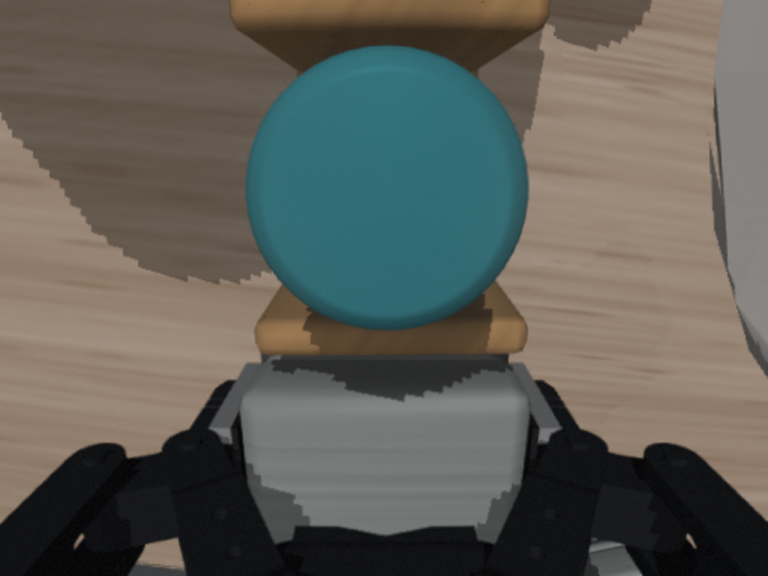

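View pics/s13.png

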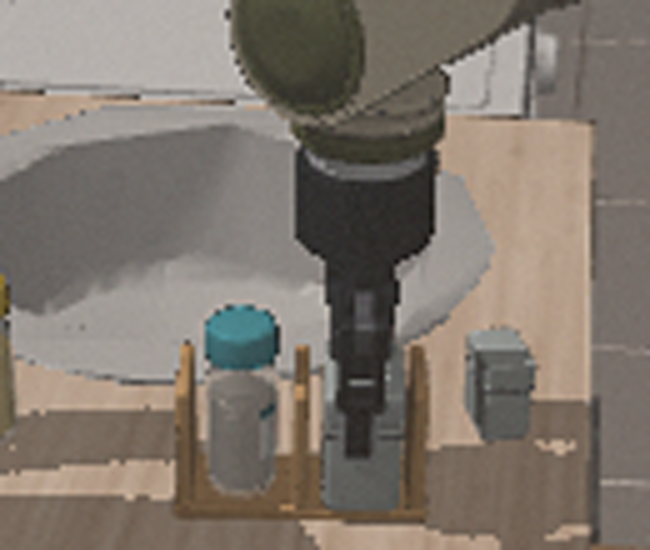

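```bash
python3 -m pendant '[[[0,0,-0.05],[0,0,0]],[[0,0,-0.15],[0,0,0]],[[0,0,-0.25],[0,0,0]],[[0,0,-0.3],[0,0,0]],[[0,0,-0.3],[0,0,0]],[[0,0,-0.2],[0,0,0]],[[0,0,0],[0,0,0]],[[0,-0.2,0],[0,0,0]],[[0.02,-0.28,0],[0,0,0]],[[0.02,-0.28,0],[0,0,0]],[[0,-0.28,0],[0,0,0]],[[0,-0.22,0],[0,0,0]],[[0,-0.11,0],[0,0,0]],[[0,0,0],[0,0,0]]]'
python3 - <<'E'
from h import *
st(); d=env.get_image('wrist'); crop(d,(0,0,512,384),1.5,'w14.png');d=env.get_image('side');crop(d,(200,100,360,220),5,'s14.png')
E
```

```text
time_s: 23.05
position: [0.4791, -0.0197, 0.1551]
tool_rot: [[0.993, 0.117, -0.001], [0.117, -0.993, 0.0], [-0.001, -0.0, -1.0]]
ft_force: [0.7, -0.3, -2.0]
grip_width: 0.0666
t 23.05 p [ 0.4791 -0.0197  0.1551] yaw 6.72 tilt [-0.001   0.0002] f [ 0.7 -0.3 -2. ] w 0.0666
```

View pics/s14.png

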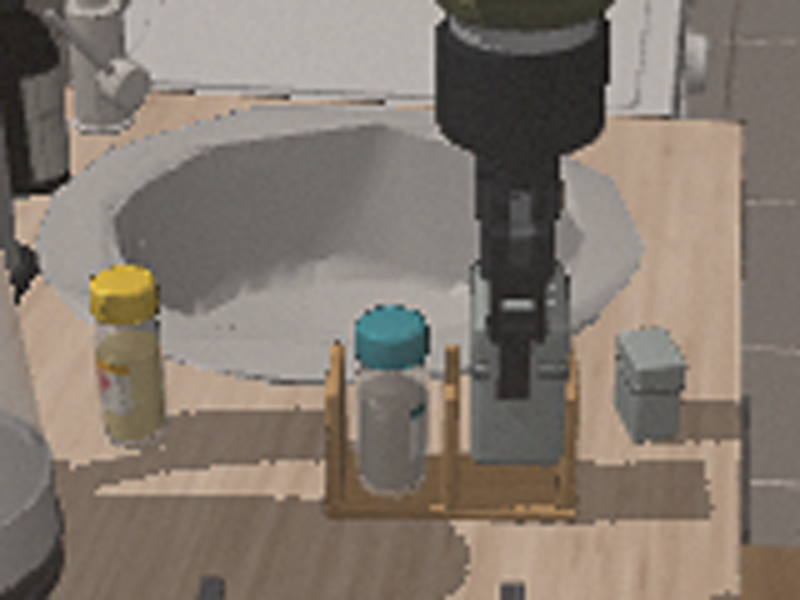

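```bash
python3 -m pendant '[[[0,0,0.25],[0,0,0]],[[0,0,0.3],[0,0,0]],[[0,0,0.3],[0,0,0]],[[0,0,0.25],[0,0,0]],[[0,0,0.1],[0,0,0]],[[0,0,0.05],[0,0,0]],[[0,0,0],[0,0,0]]]'; python3 -m pendant '[[[0,0,0.02],[0,0,0]],[[0,0,0.01],[0,0,0]],[[0,0,0],[0,0,0]]]';python3 -m pendant '[[[0,0,0.01],[0,0,0]],[[0,0,0.01],[0,0,0]],[[0,0,0],[0,0,0]]]'
```

```text
time_s: 24.02
position: [0.4798, -0.0207, 0.0309]
tool_rot: [[0.993, 0.116, 0.001], [0.116, -0.993, -0.0], [0.001, 0.0, -1.0]]
ft_force: [0.1, -1.4, -2.0]
grip_width: 0.0667
time_s: 24.4
position: [0.4795, -0.0204, 0.0277]
tool_rot: [[0.993, 0.116, 0.0], [0.116, -0.993, -0.0], [0.0, 0.0, -1.0]]
ft_force: [0.3, -0.4, -2.7]
grip_width: 0.0666
time_s: 24.78
position: [0.4794, -0.0204, 0.0255]
tool_rot: [[0.993, 0.116, -0.0], [0.116, -0.993, 0.0], [-0.0, -0.0, -1.0]]
ft_force: [0.1, -0.1, -2.6]
grip_width: 0.0662
```

```bash
python3 -m pendant '[[[0,0,0.01],[0,0,0]],[[0,0,0],[0,0,0]]]' | grep -E "pos|force"; python3 -m pendant '[[[0,0,0.01],[0,0,0]],[[0,0,0],[0,0,0]]]'| grep -E "pos|force"; python3 -m pendant '[[[0,0,0.01],[0,0,0]],[[0,0,0],[0,0,0]]]'| grep -E "pos|force"
```

```text
position: [0.4794, -0.0204, 0.0244]
ft_force: [-0.4, 0.6, -2.6]
position: [0.4795, -0.0204, 0.0238]
ft_force: [-1.1, 0.5, 3.1]
position: [0.4796, -0.0204, 0.0238]
ft_force: [-5.1, 1.6, 16.2]
```

```bash
python3 -m pendant '[[[0,0,-0.01],[0,0,0]],[[0,0,0],[0,0,0]]]'| grep force;  python3 -m pendant '[[[0,0,0],[0,0,0]],[[0,0,0],[0,0,0]],[[0,0,0],[0,0,0]]]' 1| grep -E "pos|force|width"; python3 -m pendant '[[[0,0,-0.2],[0,0,0]],[[0,0,-0.3],[0,0,0]],[[0,0,-0.3],[0,0,0]],[[0,0,-0.3],[0,0,0]],[[0,0,0],[0,0,0]],[[0,0,0],[0,0,0]]]'| grep -E "pos|force|width"
python3 - <<'E'
from h import *
s=st(); print(np.round(s['q'],1)); d=env.get_image('wrist'); crop(d,(0,0,512,384),1.5,'w15.png')
d=env.get_image('side');crop(d,(200,130,360,250),5,'s15.png')
E
```

```text
ft_force: [-1.4, 1.5, 6.0]
position: [0.4795, -0.0204, 0.0234]
ft_force: [0.4, -1.1, -0.6]
grip_width: 0.0853
position: [0.479, -0.0203, 0.1328]
ft_force: [-0.2, -0.0, -0.6]
grip_width: 0.0852
t 26.9 p [ 0.479  -0.0203  0.1328] yaw 6.65 tilt [-0.0012  0.0004] f [-0.2 -0.  -0.6] w 0.0852
[-16.6  20.   93.3   0.   66.7  66.7]
```

View pics/w15.png

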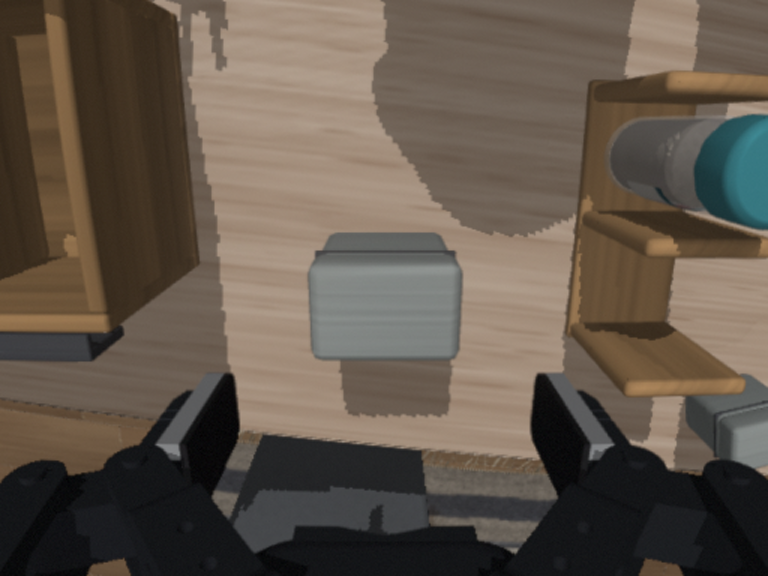

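View pics/s15.png

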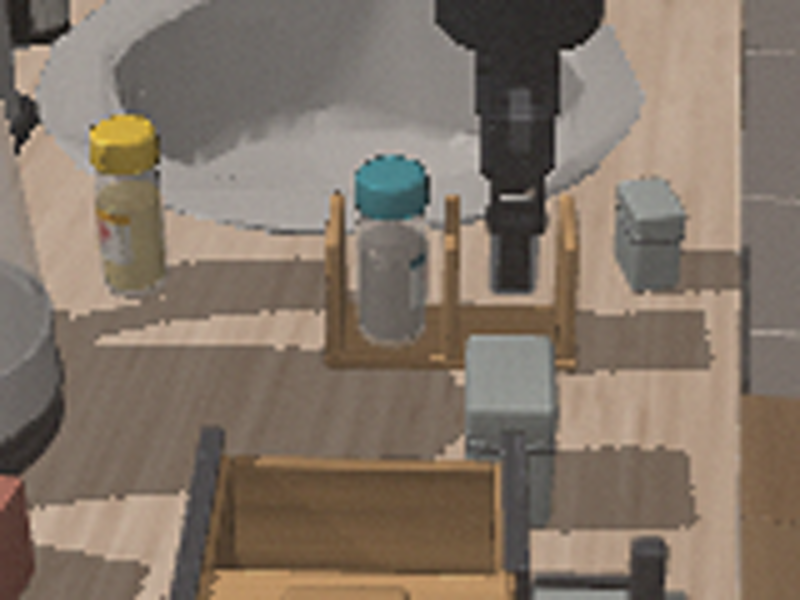

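```bash
python3 - <<'E'
from h import *
np.set_printoptions(precision=4,suppress=True)
d=env.get_image('wrist'); W=lambda c:(np.array(c)+.5)/1.5-.5
t=onz(d,W([(309,264),(462,264),(458,359),(313,359)]),.08);print(t,t.mean(0))
E
python3 -m pendant '[[[0,0,-0.1],[0,0,-0.1111]],[[0,0,0],[0,0,-0.1111]],[[0,0,0],[0,0,-0.1111]],[[0,0,0],[0,0,-0.1111]],[[0,0,0],[0,0,-0.1111]],[[0,0,0],[0,0,-0.1111]],[[0,0,0],[0,0,-0.1111]],[[0,0,0],[0,0,-0.1111]],[[0,0,0],[0,0,-0.1111]],[[0,0,0],[0,0,0]],[[0,0,0],[0,0,0]]]'
python3 - <<'E'
from h import *
s=st(); print(np.round(s['q'],1)); d=env.get_image('wrist'); crop(d,(0,0,512,384),1.5,'w16.png')
E
```

```text
[[ 0.4962  0.0134  0.08  ]
 [ 0.5037 -0.0499  0.08  ]
 [ 0.4606 -0.0552  0.08  ]
 [ 0.453   0.0085  0.08  ]] [ 0.4784 -0.0208  0.08  ]
time_s: 28.42
position: [0.4793, -0.0204, 0.1432]
tool_rot: [[-0.112, 0.994, -0.001], [0.994, 0.112, 0.0], [0.0, -0.001, -1.0]]
ft_force: [-0.0, -1.1, -0.7]
grip_width: 0.0855
t 28.425 p [ 0.4793 -0.0204  0.1432] yaw 96.44 tilt [-0.0007  0.0002] f [-0.  -1.1 -0.7] w 0.0855
[-16.6  19.3  92.4   0.   68.3 -23.1]
```

View pics/w16.png

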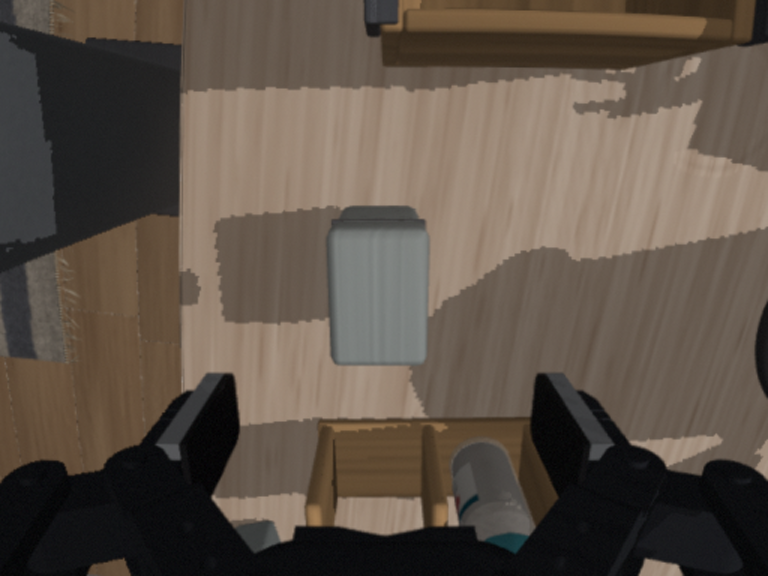

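```bash
python3 -m pendant '[[[0,-0.02,0.3],[0,0,-0.002]],[[0,0,0.3],[0,0,0]],[[0,0,0.3],[0,0,0]],[[0,0,0.17],[0,0,0]],[[0,0,0],[0,0,0]]]' 1; python3 -m pendant '[[[0,0,0],[0,0,0]],[[0,0,0],[0,0,0]],[[0,0,0],[0,0,0]],[[0,0,0],[0,0,0]],[[0,0,0],[0,0,0]],[[0,0,0],[0,0,0]]]' -1 50
python3 - <<'E'
from h import *
st(); d=env.get_image('side');crop(d,(200,130,360,250),5,'s17.png');d=env.get_image('wrist'); crop(d,(0,0,512,384),1.5,'w17.png')
E
```

```text
time_s: 29.1
position: [0.4769, -0.0205, 0.0357]
tool_rot: [[-0.117, 0.993, -0.002], [0.993, 0.117, 0.001], [0.001, -0.002, -1.0]]
ft_force: [-0.7, -0.7, -0.3]
grip_width: 0.0855
time_s: 29.85
position: [0.4777, -0.0207, 0.0374]
tool_rot: [[-0.119, 0.993, 0.001], [0.993, 0.119, -0.0], [-0.001, 0.001, -1.0]]
ft_force: [-1.8, 0.5, 5.7]
grip_width: 0.0454
t 29.85 p [ 0.4777 -0.0207  0.0374] yaw 96.81 tilt [ 0.0012 -0.0005] f [-1.8  0.5  5.7] w 0.0454
```

View pics/s17.png

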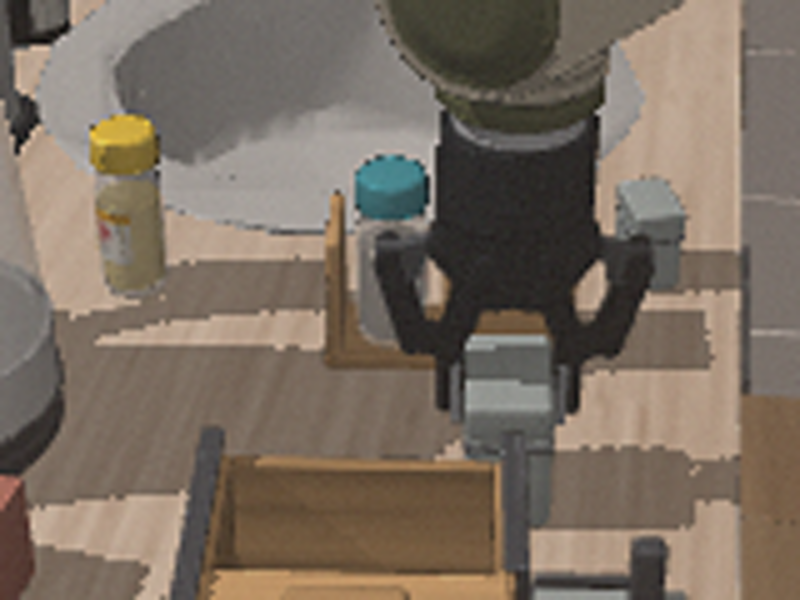

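View pics/w17.png

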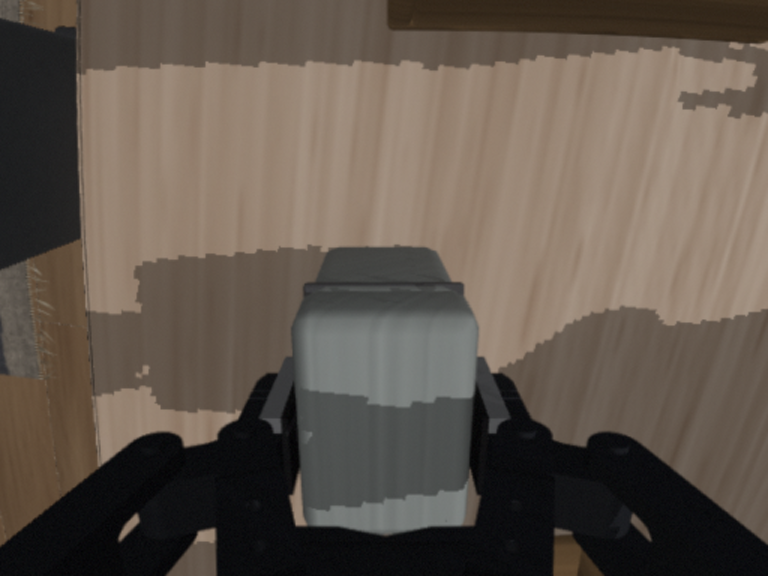

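Tin is gripped by its broad faces at 45 mm. The finger linkage bulges outward, so before lowering I'll measure its profile in the side view and check it clears the keeper's rails.

```bash
python3 - <<'E'
from h import *
np.set_printoptions(precision=4,suppress=True)
s=st();R=np.array(s['tool_rot']);p=s['position'];n=R[:,0]
d=env.get_image('side')
def pl(uv,off=0):
    C,D=ray(d,uv); p0=p+n*off; X=C+D*(((p0-C)@n)/(D@n))[:,None]; return (X-p0)@R, X
hsv=cv2.cvtColor(d['image'],cv2.COLOR_RGB2HSV)
for r in range(174,214,2):
    c=np.where(hsv[r,265:340,2]<62)[0]+265
    if len(c)==0: continue
    L,X=pl([[c[0]-.5,r],[c[-1]+.5,r]],.008)
    print(r,c[0],c[-1],'lat mm',np.round(L[:,1]*1000,1),'z',np.round(X[:,2],4), 'z placed',np.round(X[:,2]+.008,3))
E
```

```text
t 29.95 p [ 0.4777 -0.0207  0.0374] yaw 96.81 tilt [ 0.0012 -0.0005] f [-1.6 -0.5  5.5] w 0.0453
174 287 318 lat mm [ 36.7 -39.3] z [0.1686 0.1697] z placed [0.177 0.178]
176 277 319 lat mm [ 60.6 -42. ] z [0.1626 0.1642] z placed [0.171 0.172]
178 285 329 lat mm [ 41.3 -66. ] z [0.1573 0.159 ] z placed [0.165 0.167]
180 276 329 lat mm [ 63.1 -66.4] z [0.1512 0.1534] z placed [0.159 0.161]
182 275 329 lat mm [ 65.5 -66.8] z [0.1454 0.1477] z placed [0.153 0.156]
184 275 330 lat mm [ 65.6 -69.6] z [0.1397 0.142 ] z placed [0.148 0.15 ]
186 276 329 lat mm [ 63.1 -67.7] z [0.1339 0.1363] z placed [0.142 0.144]
188 277 328 lat mm [ 60.7 -65.7] z [0.1281 0.1304] z placed [0.136 0.138]
190 277 327 lat mm [ 60.7 -63.7] z [0.1222 0.1246] z placed [0.13  0.133]
192 278 326 lat mm [ 58.3 -61.7] z [0.1163 0.1187] z placed [0.124 0.127]
194 279 326 lat mm [ 55.8 -62.1] z [0.1104 0.1128] z placed [0.118 0.121]
196 279 325 lat mm [ 55.8 -60.1] z [0.1044 0.1068] z placed [0.112 0.115]
198 280 324 lat mm [ 53.3 -58. ] z [0.0984 0.1007] z placed [0.106 0.109]
200 281 323 lat mm [ 50.8 -56. ] z [0.0924 0.0946] z placed [0.1   0.103]
202 287 316 lat mm [ 35.7 -39.1] z [0.0865 0.0882] z placed [0.095 0.096]
204 287 315 lat mm [ 35.6 -36.9] z [0.0804 0.082 ] z placed [0.088 0.09 ]
206 287 315 lat mm [ 35.5 -37.2] z [0.0742 0.0758] z placed [0.082 0.084]
208 287 315 lat mm [ 35.5 -37.6] z [0.0679 0.0696] z placed [0.076 0.078]
210 287 315 lat mm [ 35.4 -37.9] z [0.0616 0.0634] z placed [0.07  0.071]
212 314 314 lat mm [-33.2 -35.7] z [0.0569 0.057 ] z placed [0.065 0.065]
```

```bash
python3 -m pendant '[[[0,0,0],[0,0,0]],[[0,0,0],[0,0,0]],[[0,0,-0.06],[0,0,0]],[[0,0,-0.06],[0,0,0]],[[0,0,0],[0,0,0]]]' 0.4; python3 -m pendant '[[[0,0,0],[0,0,0]],[[0,0,0],[0,0,0]],[[0,0,0],[0,0,0]],[[0,0,0],[0,0,0]],[[0,0,0],[0,0,0]]]' -1 60
python3 - <<'E'
from h import *
st(); d=env.get_image('side');crop(d,(200,130,360,250),5,'s18.png')
E
```

```text
time_s: 30.62
position: [0.4778, -0.0207, 0.0491]
tool_rot: [[-0.119, 0.993, 0.001], [0.993, 0.119, -0.0], [-0.001, 0.001, -1.0]]
ft_force: [-0.1, -0.4, 0.2]
grip_width: 0.0601
time_s: 31.25
position: [0.4773, -0.0207, 0.0489]
tool_rot: [[-0.119, 0.993, -0.0], [0.993, 0.119, -0.0], [-0.0, -0.0, -1.0]]
ft_force: [-3.1, 0.1, 7.5]
grip_width: 0.0444
t 31.25 p [ 0.4773 -0.0207  0.0489] yaw 96.82 tilt [-0.0001 -0.0001] f [-3.1  0.1  7.5] w 0.0444
```

View pics/s18.png

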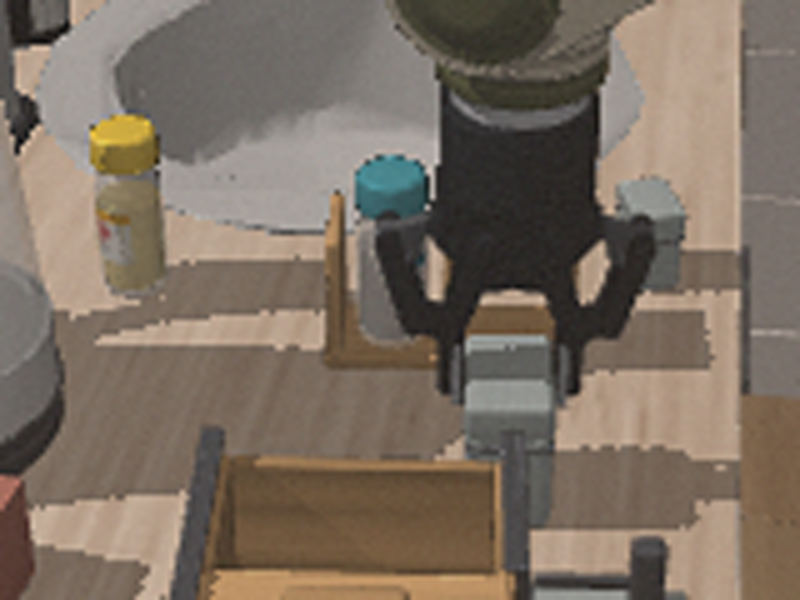

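```bash
python3 -m pendant '[[[0,0,-0.05],[0,0,0]],[[0,0,-0.15],[0,0,0]],[[0,0,-0.25],[0,0,0]],[[0,0,-0.3],[0,0,0]],[[0,0,-0.3],[0,0,0]],[[0,0,-0.25],[0,0,0]],[[0,0,-0.1],[0,0,0]],[[0,0,0],[0,0,0]],[[0.15,0.07,0],[0,0,0]],[[0.25,0.11,0],[0,0,0]],[[0.25,0.11,0],[0,0,0]],[[0.25,0.11,0],[0,0,0]],[[0.25,0.11,0],[0,0,0]],[[0.2,0.1,0],[0,0,0]],[[0.13,0.06,0],[0,0,0]],[[0.06,0.03,0],[0,0,0]],[[0,0,0],[0,0,0]],[[0,0,0],[0,0,0]]]'
python3 - <<'E'
from h import *
go([.5284,.1407,.17],96.7); d=env.get_image('wrist'); crop(d,(0,0,512,384),1.5,'w19.png');d=env.get_image('side');crop(d,(200,100,360,250),4,'s19.png');d=env.get_image('top');crop(d,(125,175,230,280),5.7,'t19.png')
E
```

```text
time_s: 33.55
position: [0.5286, 0.1401, 0.1885]
tool_rot: [[-0.118, 0.993, -0.0], [0.993, 0.118, -0.0], [-0.0, -0.0, -1.0]]
ft_force: [1.1, 0.2, -3.3]
grip_width: 0.0448
t 33.55 p [0.5286 0.1401 0.1885] yaw 96.78 tilt [-0.0003 -0.0001] f [ 1.1  0.2 -3.3] w 0.0448
turn [-0.0002  0.0001  0.0009]
shift units [ 0.006 -0.001  0.185]
```

View pics/w19.png

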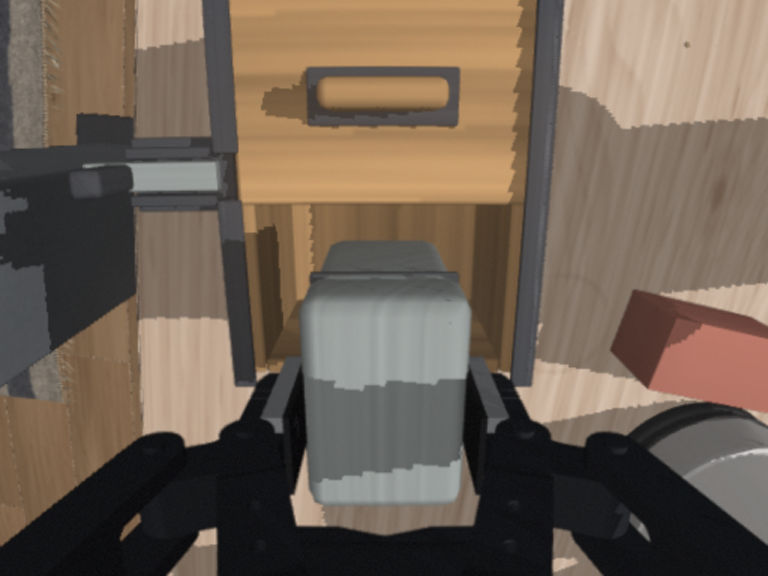

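View pics/s19.png

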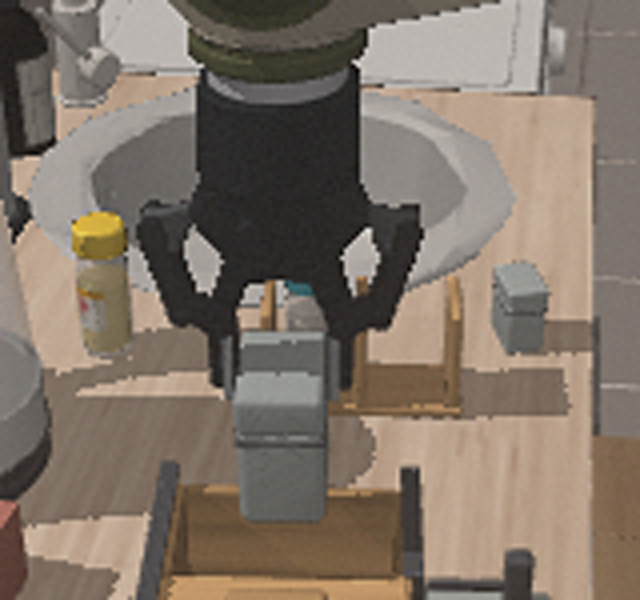

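View pics/t19.png

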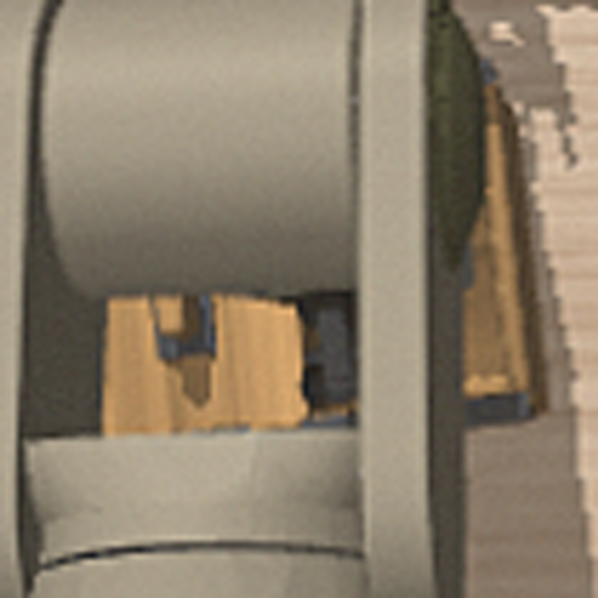

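```bash
python3 - <<'E'
from h import *
np.set_printoptions(precision=4,suppress=True)
s=st();R=np.array(s['tool_rot']);p=s['position'];d=env.get_image('wrist'); W=lambda c:(np.array(c)+.5)/1.5-.5
a=onz(d,W([(244,386),(523,385)]),.121); print((a-p)@R)   # expect x -.0475, y -/+ .068
b=onz(d,W([(385,204)]),.115); print((b-p)@R)
tt=onz(d,W([(311,274),(460,274),(461,500),(312,500)]),p[2]+.031); print('tin top',(tt-p)@R)
c=onz(d,W([(228,203),(239,203),(521,203),(546,203)]),.121); print((c-p)@R)
E
```

```text
t 33.7 p [0.5286 0.1401 0.1886] yaw 96.78 tilt [ 0.     -0.0001] f [-0.3  0.4 -2.8] w 0.0447
[[-0.0443 -0.0679  0.0676]
 [-0.0436  0.0676  0.0676]]
[[0.0429 0.0005 0.0736]]
tin top [[ 0.0405 -0.0179 -0.031 ]
 [ 0.0405  0.0191 -0.031 ]
 [-0.0281  0.0228 -0.031 ]
 [-0.0281 -0.0208 -0.031 ]]
[[ 0.0444 -0.0677  0.0676]
 [ 0.0444 -0.0629  0.0676]
 [ 0.0444  0.0595  0.0676]
 [ 0.0445  0.0705  0.0676]]
```

```bash
python3 - <<'E'
from h import *
np.set_printoptions(precision=4,suppress=True)
s=st();R=np.array(s['tool_rot']);p=s['position'];d=env.get_image('wrist'); W=lambda c:(np.array(c)+.5)/1.5-.5
def tool(uv,tz):
    C,D=ray(d,W(uv)); C=(C-p)@R; D=D@R; return C+D*((tz-C[2])/D[:,2])[:,None]
print('w16',tool([(330,228),(428,228),(426,363),(332,363)],.0632))
print('w15',tool([(309,264),(462,264),(458,359),(313,359)],.0528))
print('w17 top',tool([(385,322),(385,527)],.0374-.08), 'seam rows', tool([(385,287)],.0374-.08+.02))
for r in(276,283,290,300): print(r,tool([(385,r)],-.031)[0,0])
C,D=ray(d,W([(385,240)])); print('cam',(C-p)@R)
crop(d,(190,150,330,345),3,'w20.png')
E
```

```text
t 33.75 p [0.5287 0.1402 0.1886] yaw 96.78 tilt [ 0.0001 -0.    ] f [-1.2 -0.3 -1.6] w 0.0451
w16 [[ 0.0341 -0.0231  0.0632]
 [ 0.0341  0.019   0.0632]
 [-0.0295  0.0197  0.0632]
 [-0.0296 -0.0241  0.0632]]
w15 [[ 0.0209 -0.0311  0.0528]
 [ 0.0209  0.0326  0.0528]
 [-0.0225  0.0329  0.0528]
 [-0.0226 -0.0313  0.0528]]
w17 top [[ 0.0323  0.0005 -0.0426]
 [-0.0272  0.0006 -0.0426]] seam rows [[ 0.0345  0.0005 -0.0226]]
276 0.039973831485068376
283 0.03816132241875771
290 0.036333462172339744
300 0.03369486897148065
cam [ 0.0751  0.0004 -0.1522]
```

View pics/w20.png

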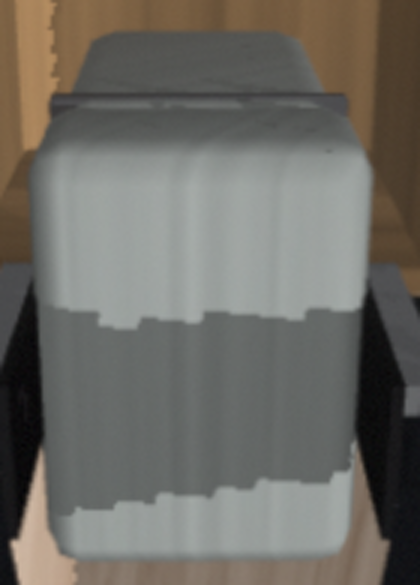

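```bash
python3 -m pendant '[[[0,0,0.1],[0,0,0]],[[0,0,0.12],[0,0,0]],[[0,0,0.12],[0,0,0]],[[0,0,0.12],[0,0,0]],[[0,0,0.12],[0,0,0]],[[0,0,0],[0,0,0]]]'
python3 - <<'E'
from h import *
d=env.get_image('wrist'); crop(d,(0,0,512,384),1.5,'w21.png');d=env.get_image('side');crop(d,(200,130,360,250),5,'s21.png')
E
```

```text
time_s: 34.55
position: [0.5282, 0.1405, 0.1295]
tool_rot: [[-0.119, 0.993, -0.002], [0.993, 0.119, -0.0], [0.0, -0.002, -1.0]]
ft_force: [-0.2, -0.3, -1.7]
grip_width: 0.0443
```

View pics/w21.png

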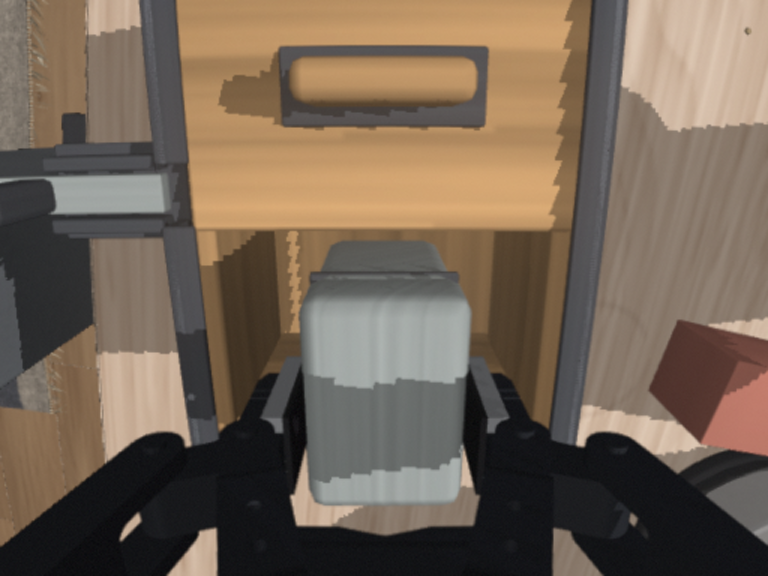

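View pics/s21.png

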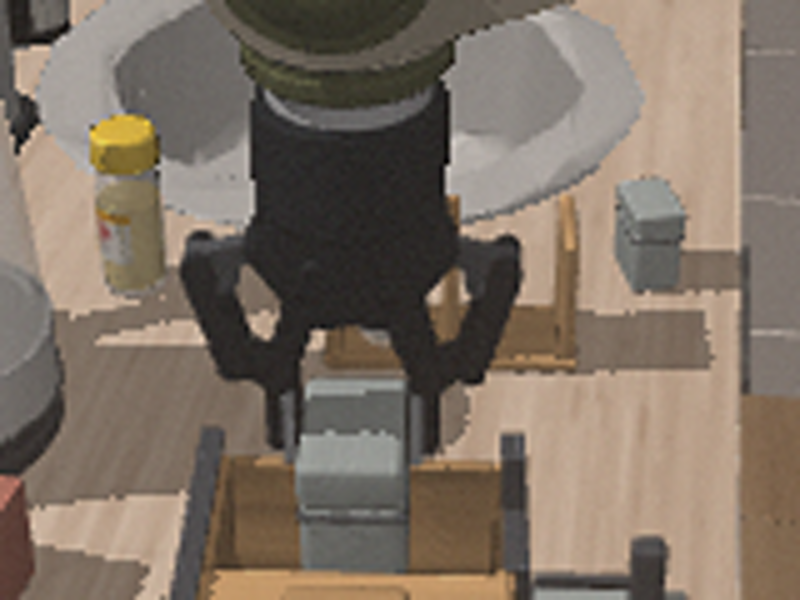

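```bash
python3 -m pendant '[[[0,0,0.1],[0,0,0]],[[0,0,0.1],[0,0,0]],[[0,0,0.1],[0,0,0]],[[0,0,0.1],[0,0,0]],[[0,0,0.08],[0,0,0]],[[0,0,0],[0,0,0]]]'
python3 - <<'E'
from h import *
d=env.get_image('wrist'); crop(d,(0,0,512,384),1.5,'w22.png');d=env.get_image('side');crop(d,(200,130,360,250),5,'s22.png')
E
```

```text
time_s: 35.4
position: [0.5284, 0.1406, 0.0819]
tool_rot: [[-0.119, 0.993, -0.001], [0.993, 0.119, -0.0], [0.0, -0.001, -1.0]]
ft_force: [0.1, 0.4, -2.5]
grip_width: 0.0446
```

View pics/w22.png

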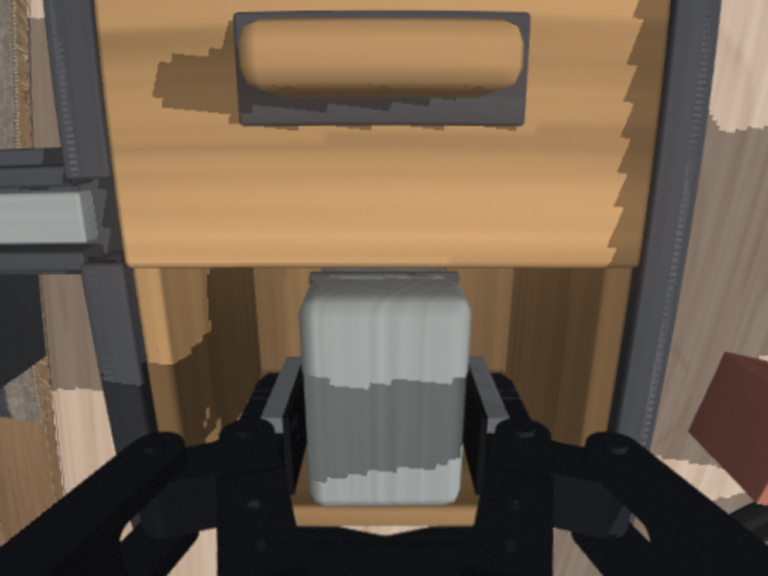

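View pics/s22.png

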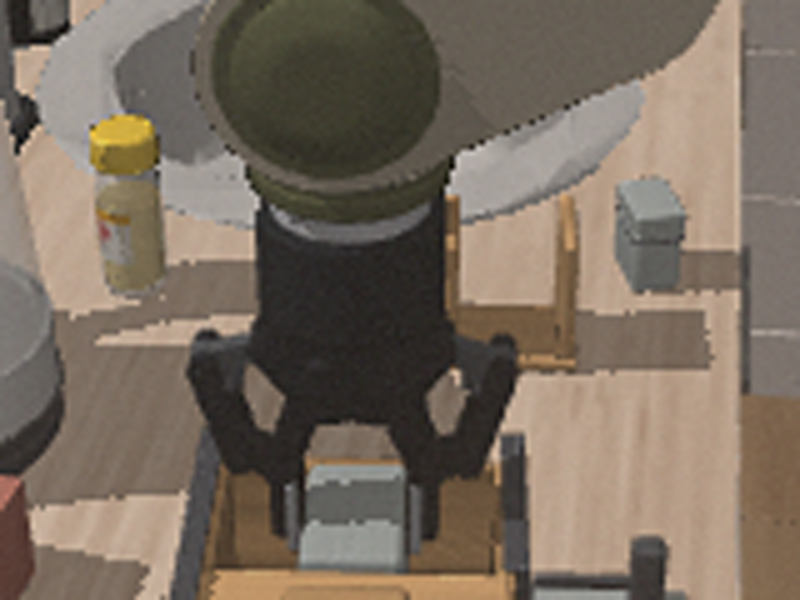

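```bash
python3 -m pendant '[[[0,-0.01,0.08],[0,0,0]],[[0,0,0.08],[0,0,0]],[[0,0,0.04],[0,0,0]],[[0,0,0],[0,0,0]]]' | grep -E "pos|force"; python3 -m pendant '[[[0,0,0.02],[0,0,0]],[[0,0,0],[0,0,0]]]'| grep -E "pos|force"; python3 -m pendant '[[[0,0,0.01],[0,0,0]],[[0,0,0],[0,0,0]]]'| grep -E "pos|force"
```

```text
position: [0.5276, 0.1405, 0.0622]
ft_force: [-0.6, -0.1, -2.0]
position: [0.5277, 0.1405, 0.0605]
ft_force: [0.0, 0.6, -2.3]
position: [0.5277, 0.1405, 0.0595]
ft_force: [-0.1, -0.0, -2.7]
```

```bash
python3 - <<'E'
from h import *
st();d=env.get_image('wrist'); crop(d,(0,0,512,384),1.5,'w23.png');d=env.get_image('side');crop(d,(200,130,360,250),5,'s23.png')
E
```

```text
t 36.5 p [0.5277 0.1405 0.0595] yaw 96.82 tilt [-0.  0.] f [-0.1 -0.  -2.7] w 0.0444
```

View pics/s23.png

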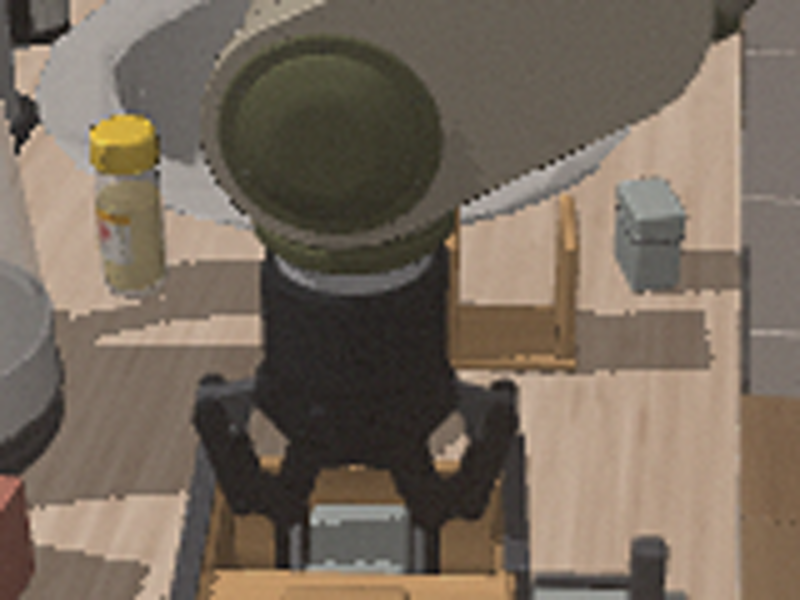

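Clear of the rails. Now fine steps until the tin touches the floor.

```bash
for i in 1; do python3 -m pendant '[[[0,0,0.01],[0,0,0]],[[0,0,0],[0,0,0]]]';python3 -m pendant '[[[0,0,0.01],[0,0,0]],[[0,0,0],[0,0,0]]]';python3 -m pendant '[[[0,0,0.01],[0,0,0]],[[0,0,0],[0,0,0]]]'; done | grep -E "pos|force"
```

```text
position: [0.5277, 0.1405, 0.0585]
ft_force: [-0.2, 0.4, -2.4]
position: [0.5276, 0.1405, 0.0574]
ft_force: [-0.0, -0.5, -2.7]
position: [0.5278, 0.1405, 0.057]
ft_force: [-2.2, -0.5, 3.3]
```

```bash
python3 -m pendant '[[[0,0,0],[0,0,0]],[[0,0,0],[0,0,0]],[[0,0,0],[0,0,0]]]' 0.22; python3 -m pendant '[[[0,0,-0.05],[0,0,0]],[[0,0,-0.1],[0,0,0]],[[0,0,0],[0,0,0]]]';
python3 - <<'E'
from h import *
st();d=env.get_image('wrist'); crop(d,(0,0,512,384),1.5,'w24.png');d=env.get_image('side');crop(d,(200,130,360,250),5,'s24.png')
E
```

```text
time_s: 37.72
position: [0.5278, 0.1405, 0.0565]
tool_rot: [[-0.119, 0.993, 0.0], [0.993, 0.119, 0.0], [0.0, 0.0, -1.0]]
ft_force: [0.0, 0.3, 0.3]
grip_width: 0.0523
time_s: 38.1
position: [0.5283, 0.1405, 0.0726]
tool_rot: [[-0.119, 0.993, 0.002], [0.993, 0.119, 0.0], [-0.0, 0.002, -1.0]]
ft_force: [0.7, -0.9, -0.0]
grip_width: 0.0522
t 38.1 p [0.5283 0.1405 0.0726] yaw 96.82 tilt [0.0022 0.0001] f [ 0.7 -0.9 -0. ] w 0.0522
```

View pics/w24.png

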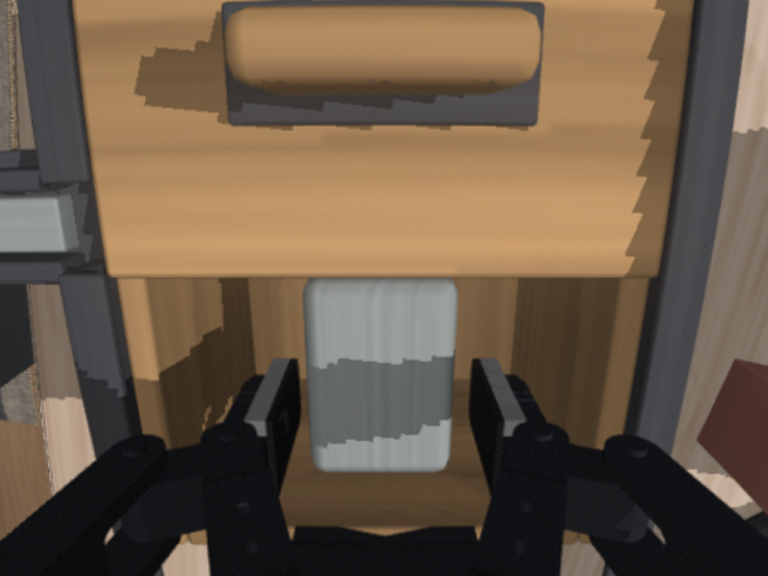

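View pics/s24.png

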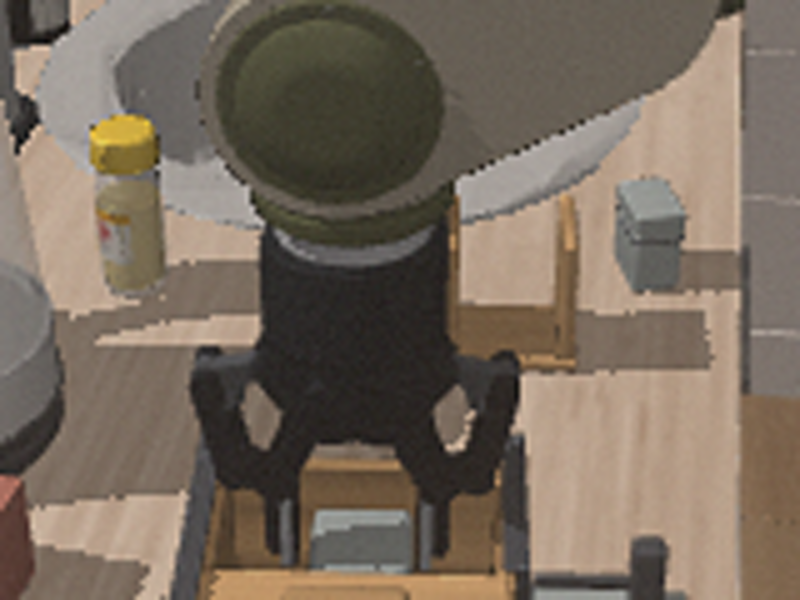

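The tin is released and stands in the bay. Next I'll retreat straight up, move aside, and look from all views.

```bash
python3 -m pendant '[[[0,0,-0.15],[0,0,0]],[[0,0,-0.25],[0,0,0]],[[0,0,-0.3],[0,0,0]],[[0,0,-0.3],[0,0,0]],[[0,0,-0.3],[0,0,0]],[[0,0,-0.2],[0,0,0]],[[0,0,0],[0,0,0]]]'
python3 - <<'E'
from h import *
st();d=env.get_image('wrist'); crop(d,(0,0,512,384),1.5,'w25.png')
E
python3 -m pendant '[[[-0.3,-0.1,0],[0,0,0]],[[-0.35,-0.1,0],[0,0,0]],[[-0.35,-0.1,0],[0,0,0]],[[-0.35,-0.1,0],[0,0,0]],[[-0.35,-0.1,0],[0,0,0]],[[-0.35,-0.1,0],[0,0,0]],[[-0.35,-0.1,0],[0,0,0]],[[-0.3,-0.1,0],[0,0,0]],[[0,0,0],[0,0,0]]]'
python3 - <<'E'
from h import *
st();d=env.get_image('top'); crop(d,(0,0,512,384),1.5,'t26.png'); crop(d,(125,175,230,280),5.7,'t26k.png');d=env.get_image('side');crop(d,(200,130,360,330),3.6,'s26.png')
E
```

```text
time_s: 39.08
position: [0.5281, 0.1405, 0.2234]
tool_rot: [[-0.119, 0.993, 0.004], [0.993, 0.119, 0.0], [-0.0, 0.004, -1.0]]
ft_force: [-0.3, 0.5, 0.5]
grip_width: 0.0522
t 39.075 p [0.5281 0.1405 0.2234] yaw 96.82 tilt [0.0036 0.0002] f [-0.3  0.5  0.5] w 0.0522
time_s: 40.25
position: [0.4796, -0.1384, 0.2204]
tool_rot: [[-0.116, 0.993, -0.002], [0.993, 0.116, 0.001], [0.001, -0.002, -1.0]]
ft_force: [0.9, 0.4, 0.4]
grip_width: 0.052
t 40.25 p [ 0.4796 -0.1384  0.2204] yaw 96.66 tilt [-0.0019  0.001 ] f [0.9 0.4 0.4] w 0.052
```

View pics/w25.png

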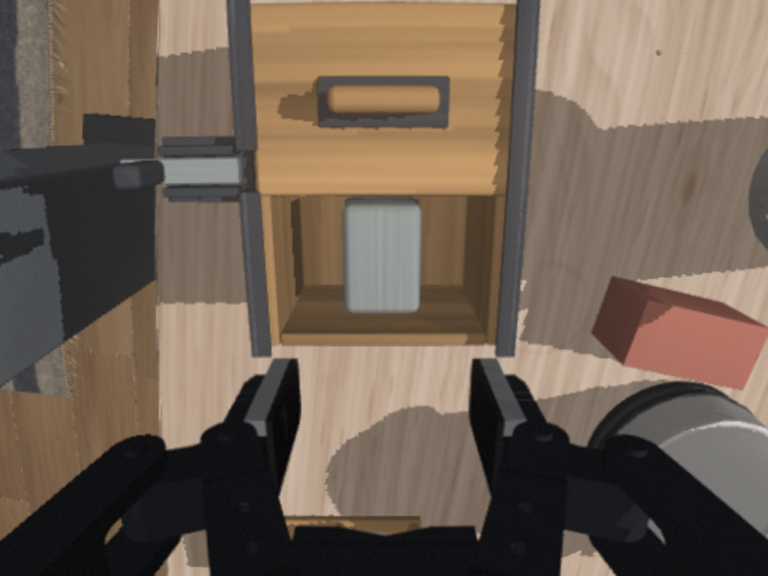

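View pics/t26.png

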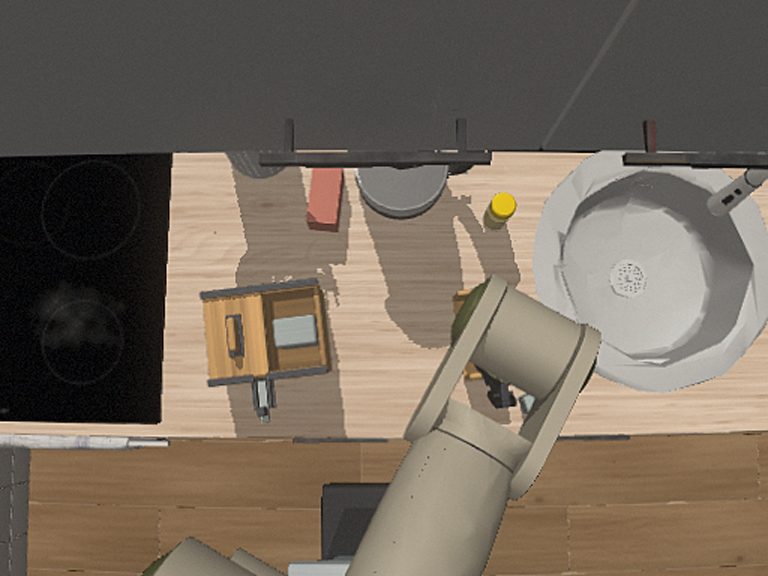

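View pics/t26k.png

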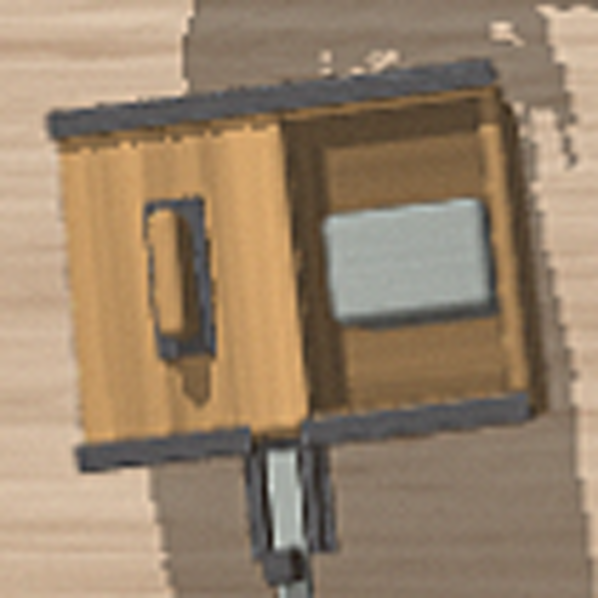

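View pics/s26.png

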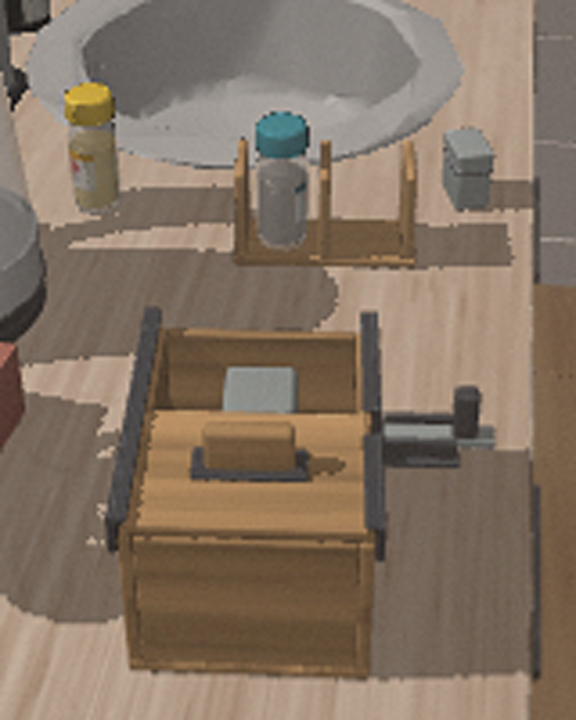

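The tin stands square in the bay and the cover is fully open. Before handing in, I'll check the bolt's travel again by comparing the top view with the first picture.

```bash
python3 - <<'E'
from h import *
d=env.get_image('top'); a=cv2.imread('pics/top0.png')[240:285,155:195]; b=d['image'][240:285,155:195,::-1]
cv2.imwrite('pics/cmp.png',cv2.resize(np.hstack([a,b]),None,fx=9,fy=9,interpolation=cv2.INTER_CUBIC))
E
```

```text
(no output)
```

View pics/cmp.png

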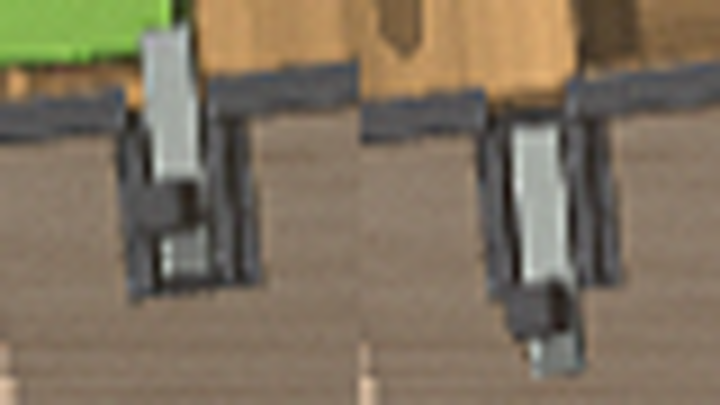

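```bash
python3 - <<'E'
from h import *
d=env.get_image('top'); f=lambda c:(np.array(c)+.5)/9-.5+[155,240]
for nm,a,b,z in(('tip',(165,28),(537-360,124),.115),('front',(186,278),(553-360,374),.115),('thumbfar',(178,180),(543-360,280),.144)):
    p=onz(d,f([a,b]),z); print(nm,p,np.linalg.norm(p[1]-p[0]))
E
```

```text
tip [[0.47387739 0.18865251 0.115     ]
 [0.44970646 0.18515729 0.115     ]] 0.024422332353831896
front [[0.41118683 0.18223413 0.115     ]
 [0.38731874 0.18010266 0.115     ]] 0.02396306948688221
thumbfar [[0.43565397 0.17945575 0.144     ]
 [0.41136636 0.17782601 0.144     ]] 0.02434222830525336
```

```bash
python3 - <<'E'
from h import *
st(); print(env.close_job())
E
```

```text
t 40.45 p [ 0.4803 -0.1362  0.2212] yaw 96.87 tilt [-0.0007  0.0006] f [-0.1 -0.2 -0.2] w 0.0518
the job is handed in; nothing more can be done
None
```

The job is handed in at about 40.5 s. The tin stands upright in the -y compartment with a broad face to the front. One check disagreed: the cameras showed less bolt travel than 30 mm.

**What I did**
- **Bolt:** I drew it by gripping the thumb piece, then pushed it again from behind until it would not move.
- **Cover:** I slid it to the end of its travel, where it met about 20 N at the stop.
- **Tin:** I moved the larger tin from the holder to the worktop, regripped it by its broad faces and lowered it until it touched the compartment floor. I released it there without dropping it and backed the arm off.

**Last checks**
- **Final pictures:** the tin is upright and roughly centred in the bay, and the cover is fully over the +y side. The jars, small tin and tea carton look undisturbed. The green carton was last seen in place before the cover closed over it.
- **Arm:** it is clear of everything and the wrist reads about 0 N.

**What failed or disagreed**
- **Bolt travel:** the pictures showed about 24–27 mm, not 30. It stalled hard at the same spot twice, under 25 N and then 31 N against about 2 N of friction, and the cover slid free. I took that as the stop, with the bolt probably starting a few mm drawn; I could not confirm that.
- **Fingertip position:** the fingertips sit about 13 mm behind the reported TCP when shut, not 19 mm ahead of it. My first grasp closed above the thumb piece without touching it, and I took heights from the pictures after that.

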